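Clip the axles of two rope blocks with a push fork

TASK

Two overhauled rope blocks lie on the bench under their hold-down bridges, each with its split axle clip lying loose on the top cheek. Pick up the push fork by its raked grip and, without touching the clips with the fingers, push each clip with it sideways into the groove of its own axle until it snaps fully home; then stand the fork back on its plywood board and let go. Leave the varnish tin, the glue bottle and the wooden offcut where they are.

Things in the scene. Friction and masses are not known exactly. Their poses are not given: they have to be found in the camera images.
- fork: push fork, 0.4 kg, stands on its sole. Origin: middle of the upright pushing face, at the sole's underside; x is the pushing direction, z up. Dark steel sole, x -80 to 0 mm, 57 mm wide, 10 mm thick; two prongs, 8 mm thick, 43 mm apart inside, straight to x +12, flaring to x +21 mm (65 mm over the tips). The clip's back bar fits between them, against the face
- fork_grip (a point): point on the centre line of the fork's wooden grip, 60 mm up it. The grip is 18 mm wide (fork's y), 24 mm deep, 95 mm long, starts at fork x -35, z 8 mm and leans back 35 degrees from vertical, towards -x (top end at x -89, z 86 mm)
- board: the fork's plywood board, 170 x 120 x 18 mm, fixed flat on the bench; origin at the centre of its underside, z up, 170 mm along x
- block_a: turning block for mooring ropes on its side, fixed to the bench. Origin: on the axis of its upright axle, at bench height; z up. Two dark steel cheek plates, x -130 to +45 mm, 110 mm wide, black sheave (100 mm diameter) between; the upper cheek's flat top is 30 mm above the bench. The long tail lies at -x; work comes from there, under the bridge
- block_b: turning block for mooring ropes on its side, fixed to the bench. Origin: on the axis of its upright axle, at bench height; z up. Two dark steel cheek plates, x -130 to +45 mm, 110 mm wide, black sheave (100 mm diameter) between; the upper cheek's flat top is 30 mm above the bench. The long tail lies at -x; work comes from there, under the bridge
- block_a_groove (a point): foot of block_a's axle, on its axis at the cheek's top face. From here up the axle has a groove of 12 mm diameter, 7.5 mm high, then an 18 mm diameter head to 17.5 mm above this point
- block_b_groove (a point): foot of block_b's axle, on its axis at the cheek's top face. From here up the axle has a groove of 12 mm diameter, 7.5 mm high, then an 18 mm diameter head to 17.5 mm above this point
- block_a_bar (a point): middle of block_a's hold-down bridge, a grey crossbar over the tail, 153 mm above the bench: 14 mm in the block's x, 16 mm high, 176 mm in y. It stands at block x -55 mm on two 16 mm round posts at y +-80 mm (169 mm high); 115 mm clear between cheek and bar
- block_b_bar (a point): middle of block_b's hold-down bridge, a grey crossbar over the tail, 153 mm above the bench: 14 mm in the block's x, 16 mm high, 176 mm in y. It stands at block x -55 mm on two 16 mm round posts at y +-80 mm (169 mm high); 115 mm clear between cheek and bar
- clip_a: loose steel split clip, 5 mm thick, on the upper cheek of block_a, tail side of the axle. Origin: seat centre, underside; x points out of the mouth (roughly to the axle), z up. Back bar x -19 to -7 mm, 40 mm wide; two sprung arms (14 mm apart inside) to x +17, throat 8.8 mm wide at x +6, flared mouth 24 mm. Takes 8 to 15 N to snap over the groove; about 1 mm play when seated
- clip_b: loose steel split clip, 5 mm thick, on the upper cheek of block_b, tail side of the axle. Origin: seat centre, underside; x points out of the mouth (roughly to the axle), z up. Back bar x -19 to -7 mm, 40 mm wide; two sprung arms (14 mm apart inside) to x +17, throat 8.8 mm wide at x +6, flared mouth 24 mm. Takes 8 to 15 N to snap over the groove; about 1 mm play when seated
- varnish_tin: aluminium tin with paper label, 64 mm diameter, 85 mm high; origin at the centre of its underside. Not part of the job
- glue_bottle: white bottle, 52 mm diameter, 130 mm high; origin at the centre of its underside. Not part of the job
- offcut: dark wooden block, 120 x 70 x 40 mm; origin at the centre of its underside. Not part of the job
Things that resemble listed ones, but are neither listed nor needed, are in the scene too. What is shaped like the block_a but pink or yellow is not meant.

How it is judged:
By the outcome, as a careful person would: the job done as asked, in the order asked, and still so for the second after the job is handed in, with the robot touching nothing.
It also fails if it takes over 69 s, if anything falls off the work surface, if the arm or the gripper's body presses on something with over 40 N, if the wrist force passes 120 N, or if a joint passes its speed limit or range.

ROBOT

A 6-joint arm with a two-finger parallel gripper is mounted at the origin on the work surface. World frame = base frame: x ahead of the robot, y to its left, z up, the work surface at z = 0. Lengths are in m, angles in rad, forces in N, time in s.
With the tool pointing down it reaches from about 0.3 to 0.825 m from the base axis. Payload 5.4 kg.
Tool frame: the origin (TCP) lies at the very end of the fingers, on their centre line; the grasp point (between the pads) lies pinch_z behind it (pinch_z is the distance from the TCP to the grasp point, in m); z points along the fingers, y is the direction in which the jaws open and shut (so a half turn about z gives the same grasp; the last joint's range is limited). The gripper opens to 92 mm and grips with 3 to 60 N. Pads are 20 mm wide; open, the fingers measure 128 mm over their backs; the gripper's body (75 mm by 189 mm) begins 69 mm behind the grasp point.
Start: joints at [1.01, 0.158, 1.597, -0, 1.386, -0.21], TCP at [0.198, 0.54, 0.215] pointing down, gripper open.
Joint ranges: [-2.91, 2.91], [-0.94, 2.29], [0.18, 2.7], [-1.29, 4.43], [0.17, 2.64], [-3, 3]. Speed limits (rad/s): [2.57, 2.57, 3.14, 3.14, 3.14, 3.14].

INTERFACE

Orientations are given as a unit quaternion [w, x, y, z].
In Python, from rig import move_to, servo_line, move_j, release, gripper_close, sleep, ik, get_image, PlanningError, job_done, find_in, silhouettes, current_t, current_joints, current_qvel, current_tau, current_eef_pos, current_eef_rot, current_ft_force, current_moment, current_gripper_width, pinch_z gives the robot as it stands. Calls block until the motion is done:
- move_to(position, orientation): joint-space move of the TCP to a pose.
- servo_line(position, rot=None, max_speed=0.15, contact_N=None): straight line of the TCP; rot=None keeps the orientation; max_speed is the mean speed in m/s. With contact_N (N) it stops when the force on the tool has changed by that much, and returns True; else False.
- move_j(angles): joint-space move.
- release() and gripper_close(effort=None): open the fingers fully, or close them until they stop; effort is the grip in N (None keeps the last).
- sleep(seconds).
- ik(position, orientation): joint angles nearest the present ones, or None.
- get_image(name): name is "scene" or "side" or "wrist"; returns a dict with "image" (384x512x3 uint8, blue, green, red), "fovy" (degrees; the focal length in pixels is half the picture's height over the tangent of half this angle, whatever the lens; pixels are square), "cx", "cy" (the principal point, pixels), "xyz" and "rotation" of the camera in the world; the wrist camera has in their place "tool_from_camera" (4x4, takes a point from camera to tool coordinates, whose origin is the TCP and whose axes are the flange's). Camera axes: x right, y down, z forward; pixel columns grow to the right and rows downward; lengths in m; the calibration is good to about 2 mm. A picture is of the moment at which its call begins: read the wrist's pose just before it. There is no depth.
A pose or a line that the arm cannot do raises PlanningError and nothing moves.
- job_done(): hands the job in, once; it reports no verdict.
Trained networks look in a picture, given as the dict that the camera call returned (one of the last four; its "shot" number tells which), for a name from the list of things; names that differ only in an ending like _2 or _b are one class to them, and where a whole thing is asked for, a point or a joint stands for the part that bears it (a point fixed in the world has none). Each returns a list of dicts, best first, with "score" (0 to 1); they miss things now and then, are a little off and sometimes report something else, mostly with a low value. They report only what shows in the picture. A call takes as long as a camera call. They do not tell look-alikes from the thing itself.
- find_in(picture, label): "point" ([x, y, z] in m, in world coordinates, good to about 4 mm: the middle of the surface that is visible of it).
- silhouettes(picture, label): "region" (384x512 bool, what is visible of it).
Readings, each from a call of its own:
- current_t(): time.
- current_joints(): joint angles.
- current_qvel(): joint speeds.
- current_tau(): joint torques, N m.
- current_eef_pos(): TCP position.
- current_eef_rot(): TCP orientation.
- current_ft_force(): force on the tool from outside, world axes, zero at the start.
- current_moment(): the same for the moment, N m.
- current_gripper_width(): finger opening in m.
Only numpy, scipy, OpenCV 4.12 (cv2) and the standard library are available. Lean on these libraries where they do the work, as an engineer would, in place of code of your own. Each camera call takes 0.05 s, during which the arm holds its last target.

## Working session

There is one attempt and no reset: what is moved stays moved. The work goes in short steps, each a Python script; the robot and the scene stay as the last script left them, time stands still between calls to the robot, and variables do not carry over. Pictures are saved under pics/ and viewed, and the job is handed in when it is done.

```bash
ls; mkdir -p pics; python3 - <<'E'
from rig import *
import cv2
print(current_t(),pinch_z, current_eef_rot(), current_ft_force())
for n in ("scene","side","wrist"):
    p=get_image(n); cv2.imwrite(f"pics/{n}0.png",p["image"])
    print(n,{k:v for k,v in p.items() if k!="image"})
    if n!="wrist":
      for l in ("fork","fork_grip","board","block_a","block_a_groove","block_a_bar","clip_a"):
        print(l,[(round(d["score"],2),[round(float(v),3) for v in d["point"]]) for d in find_in(p,l)])
E
```

```text
pics
0.0 0.0187 [-3.65470223e-04  1.74504127e-01  9.84655974e-01 -8.87795142e-04] [-8.17757158e-01  7.59789335e-04 -4.07444383e-01]
scene {'fovy': 44.612330640396294, 'cx': 259.98658020441735, 'cy': 193.50853186978904, 'xyz': array([ 1.34996765, -0.2929657 ,  1.53250534]), 'rotation': array([-0.22317239,  0.78954801,  0.55128662, -0.151298  ]), 'shot': 1}
fork [(0.86, [0.654, -0.002, 0.028]), (0.43, [0.712, 0.127, 0.079])]
fork_grip [(0.67, [0.647, -0.002, 0.028])]
board [(0.97, [0.676, 0.01, 0.018])]
block_a [(0.87, [0.592, -0.279, 0.031]), (0.84, [0.49, 0.493, 0.031]), (0.83, [0.593, 0.263, 0.031]), (0.56, [0.306, 0.295, 0.026])]
block_a_groove [(0.88, [0.489, 0.491, 0.03]), (0.7, [0.307, 0.286, 0.031]), (0.63, [0.593, 0.257, 0.027]), (0.51, [0.59, -0.275, 0.031]), (0.16, [0.744, -0.143, 0.084])]
block_a_bar [(0.94, [0.488, 0.496, 0.03]), (0.86, [0.594, 0.263, 0.027]), (0.8, [0.307, 0.286, 0.026]), (0.72, [0.675, 0.006, 0.014])]
clip_a []
side {'fovy': 56.83795345123604, 'cx': 252.46158641786243, 'cy': 187.81094814202552, 'xyz': array([ 0.0548607 , -0.57811542,  0.80738469]), 'rota
[... 401 characters left out ...]
.031]), (0.87, [0.46, 0.483, 0.028]), (0.71, [0.294, 0.276, 0.026])]
block_a_bar [(0.96, [0.568, 0.25, 0.031]), (0.82, [0.458, 0.48, 0.034]), (0.76, [0.289, 0.276, 0.029])]
clip_a [(0.63, [0.572, -0.278, 0.033]), (0.52, [0.576, 0.265, 0.04])]
wrist {'fovy': 64.6159595518649, 'cx': 256.91868348191866, 'cy': 193.02949366438006, 'tool_from_camera': array([[ 1.08277008e-03, -9.59611426e-01, -2.81326749e-01,
         7.96931988e-02],
       [ 9.99999409e-01,  1.01237577e-03,  3.95561708e-04,
         4.27522583e-04],
       [-9.47771521e-05, -2.81327011e-01,  9.59611955e-01,
        -1.69509724e-01],
       [ 0.00000000e+00,  0.00000000e+00,  0.00000000e+00,
         1.00000000e+00]]), 'shot': 3}
```

View pics/scene0.png

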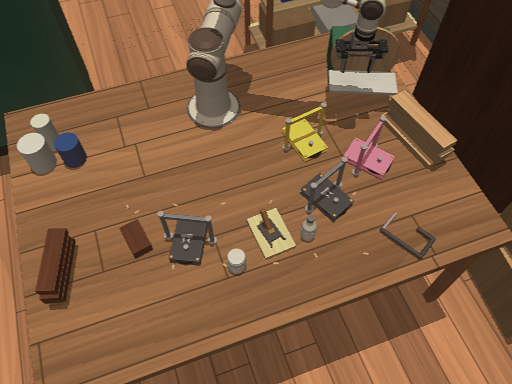

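View pics/side0.png

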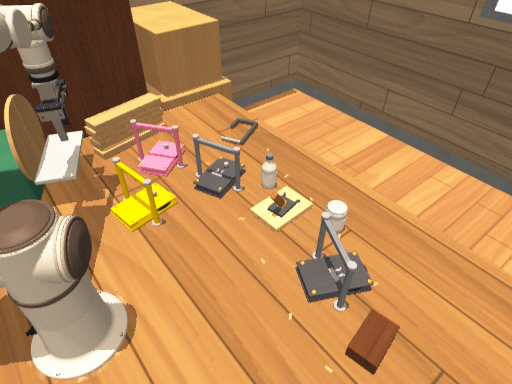

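View pics/wrist0.png

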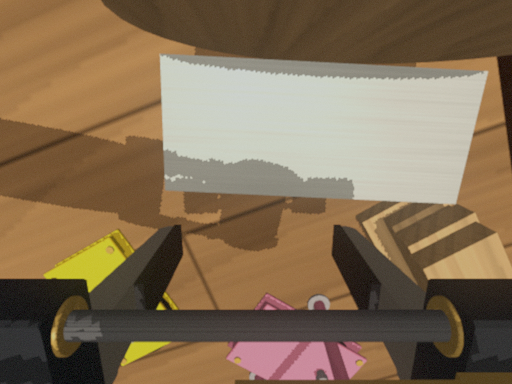

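```bash
cat > h.py <<'E'
from rig import *
import numpy as np, cv2
from scipy.spatial.transform import Rotation as R
def q2R(q): q=np.asarray(q,float); return R.from_quat([q[1],q[2],q[3],q[0]]).as_matrix()
def R2q(M): q=R.from_matrix(M).as_quat(); return np.array([q[3],q[0],q[1],q[2]])
def tool(yaw,tilt):
    # tool y = fork y, tool z tilted forward along yaw by tilt
    f=np.array([np.cos(yaw),np.sin(yaw),0]); z=f*np.sin(tilt)+np.array([0,0,-np.cos(tilt)])
    y=np.array([-np.sin(yaw),np.cos(yaw),0]); return np.column_stack([np.cross(y,z),y,z])
def cam(name):
    if name=="wrist": p0=current_eef_pos(); r0=q2R(current_eef_rot())
    p=get_image(name)
    if name=="wrist":
        T=p["tool_from_camera"]; p["R"]=r0@T[:3,:3]; p["C"]=np.array(p0)+r0@T[:3,3]
    else: p["R"]=q2R(p["rotation"]); p["C"]=np.array(p["xyz"])
    p["f"]=192/np.tan(np.radians(p["fovy"]/2)); return p
def save(p,n):
    cv2.imwrite(f"pics/{n}.png",p["image"]); np.savez(f"pics/{n}.npz",R=p["R"],C=p["C"],f=p["f"],cx=p["cx"],cy=p["cy"])
def ray(p,u,v):
    d=p["R"]@np.array([(u-p["cx"])/p["f"],(v-p["cy"])/p["f"],1]); return np.array(p["C"]),d/np.linalg.norm(d)
def onz(p,u,v,z):
    c,d=ray(p,u,v); return c+d*(z-c[2])/d[2]
def proj(p,X):
    c=p["R"].T@(np.asarray(X)-p["C"]); return np.array([p["cx"]+p["f"]*c[0]/c[2],p["cy"]+p["f"]*c[1]/c[2]])
def tri(l):
    A=np.zeros((3,3));b=np.zeros(3)
    for p,u,v in l:
        c,d=ray(p,u,v);P=np.eye(3)-np.outer(d,d);A+=P;b+=P@c
    X=np.linalg.solve(A,b); return X,[np.linalg.norm((np.eye(3)-np.outer(d,d))@(X-c)) for c,d in [ray(*q) for q in l]]
def load(n): return {k:(v if v.ndim else float(v)) for k,v in np.load(f"pics/{n}.npz").items()}
E
python3 - <<'E'
from h import *
i=0
for (x,y,yaw) in [(0.56,0.26,0),(0.60,0.22,0),(0.62,0.0,0),(0.58,0.03,0),(0.57,-0.24,0),(0.57,-0.30,0)]:
    M=tool(yaw,0.0)
    try: move_to([x-0.03,y,0.30],R2q(M))
    except PlanningError as e: print(i,e); i+=1; continue
    p=cam("wrist"); save(p,f"w{i}"); print(i,current_t(),np.round(p["C"],3))
    ls=("clip_a","block_a_groove","block_a_bar") if i not in(2,3) else ("fork","board","fork_grip")
    for l in ls:
        print(l,[(round(d["score"],2),[round(float(v),4) for v in d["point"]]) for d in find_in(p,l)])
    i+=1
E
python3 -c "
import cv2,numpy as np
a=[cv2.imread(f'pics/w{i}.png') for i in range(6)]
"
```

```text
0 2.525 [0.45  0.261 0.469]
clip_a [(0.64, [0.5751, 0.2659, 0.0335])]
block_a_groove [(0.89, [0.4651, 0.4775, 0.0303]), (0.7, [0.354, 0.2995, 0.03]), (0.56, [0.5694, 0.2583, 0.0275])]
block_a_bar [(0.94, [0.468, 0.4838, 0.0267]), (0.81, [0.565, 0.2611, 0.0289]), (0.8, [0.3569, 0.3, 0.0314])]
1 3.0667 [0.491 0.22  0.469]
clip_a [(0.74, [0.5722, 0.2669, 0.0328]), (0.52, [0.5646, 0.2699, 0.0297])]
block_a_groove [(0.62, [0.4716, 0.4716, 0.0329]), (0.58, [0.5694, 0.2584, 0.0299]), (0.57, [0.378, 0.2989, 0.0263])]
block_a_bar [(0.94, [0.3814, 0.2998, 0.0311]), (0.88, [0.4762, 0.4744, 0.0262]), (0.59, [0.5668, 0.2634, 0.0279])]
2 4.15 [0.51  0.002 0.47 ]
fork [(0.68, [0.6427, 0.0136, 0.0248])]
board [(0.96, [0.6388, 0.0172, 0.0178])]
fork_grip [(0.86, [0.6431, 0.0071, 0.0308])]
3 4.6667 [0.47  0.032 0.47 ]
fork [(0.8, [0.6413, 0.0147, 0.0274]), (0.59, [0.5726, -0.242, 0.0272])]
board [(0.8, [0.634, 0.0157, 0.0224])]
fork_grip [(0.87, [0.6386, 0.0105, 0.0278])]
4 5.9167 [ 0.461 -0.239  0.469]
clip_a [(0.59, [0.5694, -0.2771, 0.0357]), (0.25, [0.7104, -0.1469, 0.0786])]
block_a_groove []
block_a_bar []
5 6.4667 [ 0.46  -0.3    0.469]
clip_a []
block_a_groove []
block_a_bar []
```

```bash
python3 - <<'E'
import cv2,numpy as np
for n,(i,u0,v0) in {'A':(0,150,60),'B':(2,150,80),'C':(4,150,80)}.items():
    pass
for i in (0,1,2,4):
    im=cv2.imread(f'pics/w{i}.png'); cv2.imwrite(f'pics/w{i}u.png',cv2.resize(im,(768,576),interpolation=cv2.INTER_CUBIC))
E
```

```text
(no output)
```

View pics/w0u.png

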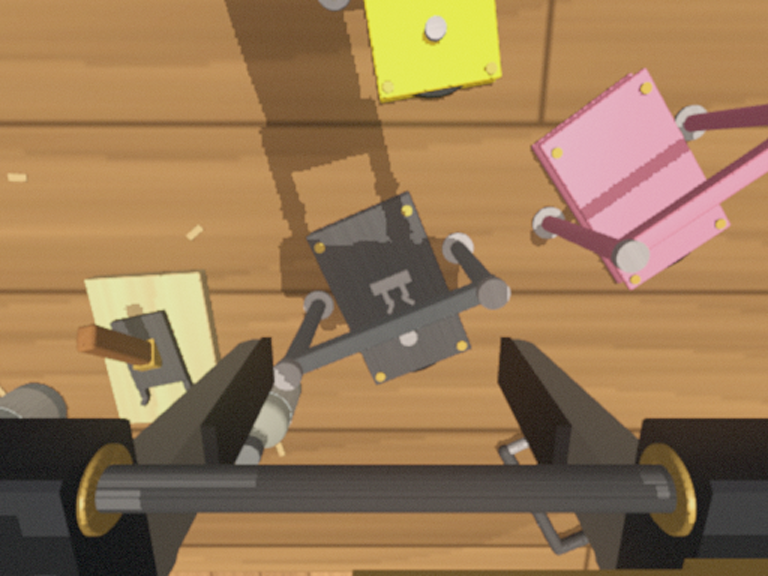

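View pics/w2u.png

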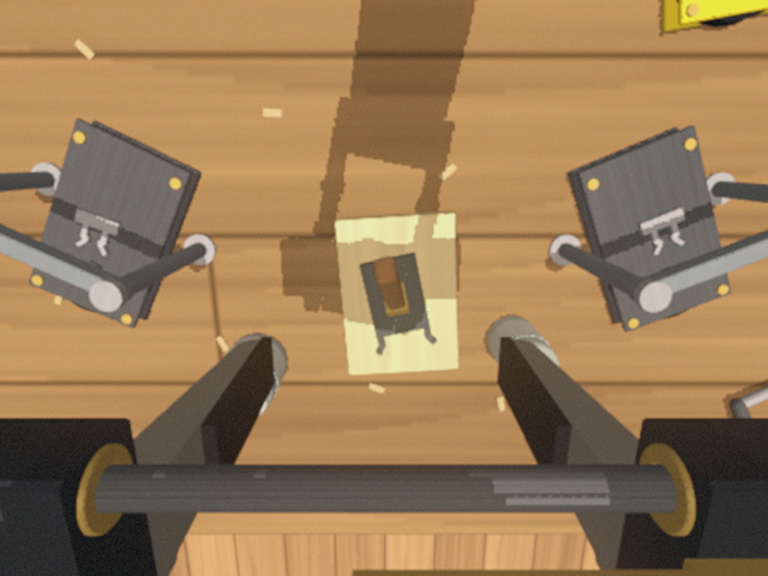

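View pics/w4u.png

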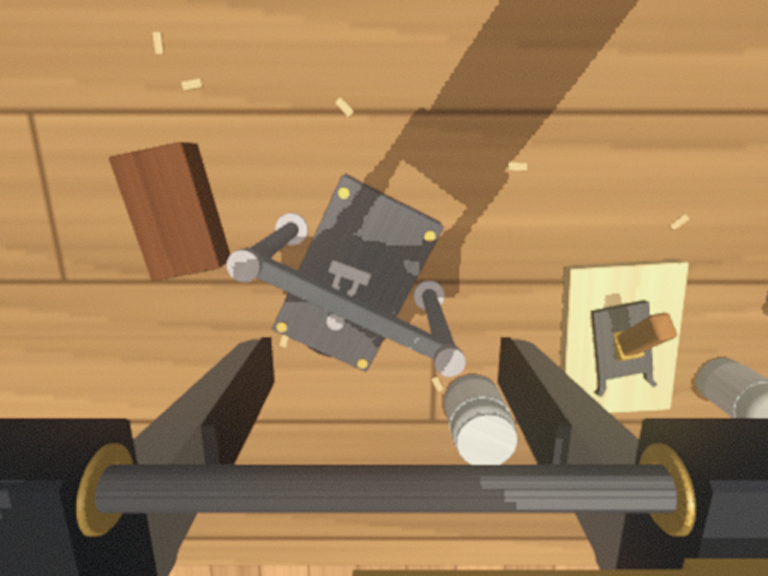

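```bash
python3 - <<'E'
import cv2,numpy as np
def crop(i,u0,v0,w=170,h=140,s=4.5):
    im=cv2.imread(f'pics/w{i}.png')[v0:v0+h,u0:u0+w]
    im=cv2.resize(im,None,fx=s,fy=s,interpolation=cv2.INTER_CUBIC)
    im=cv2.convertScaleAbs(im,alpha=1.4,beta=10)
    for k in range(0,w,20): cv2.line(im,(int(k*s),0),(int(k*s),im.shape[0]),(0,255,0),1); cv2.putText(im,str(u0+k),(int(k*s),10),0,.4,(255,0,255),1)
    for k in range(0,h,20): cv2.line(im,(0,int(k*s)),(im.shape[1],int(k*s)),(0,255,0),1); cv2.putText(im,str(v0+k),(0,int(k*s)+10),0,.4,(255,0,255),1)
    cv2.imwrite(f'pics/c{i}.png',im)
im=cv2.imread('pics/w1.png');crop(0,190,120);crop(4,140,110)
crop(2,210,130,110,130,4.5)
for i in(1,5,3): cv2.imwrite(f'pics/w{i}u.png',cv2.resize(cv2.imread(f'pics/w{i}.png'),(768,576)))
E
```

```text
(no output)
```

View pics/c0.png

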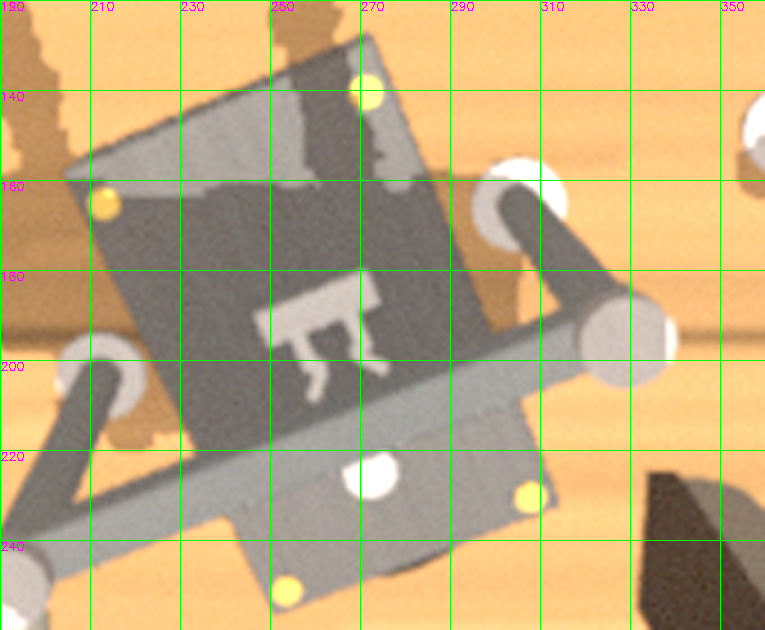

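View pics/c4.png

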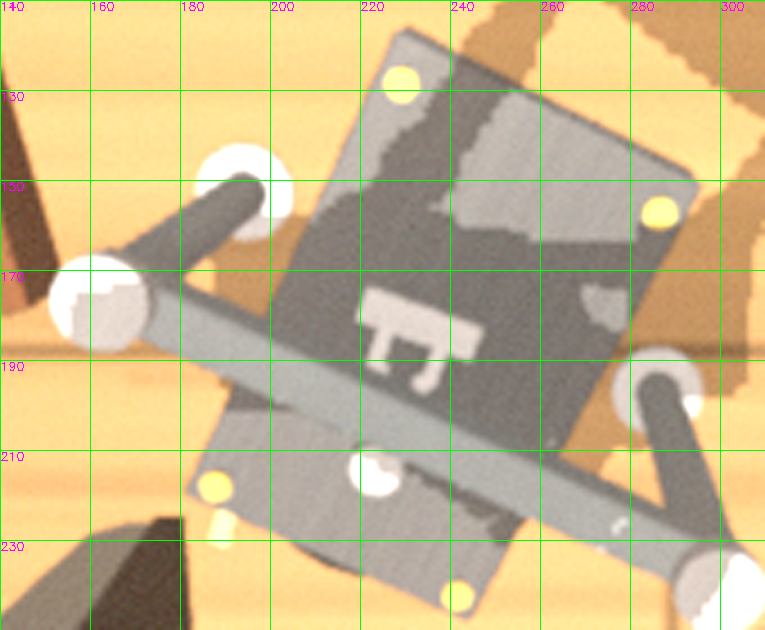

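View pics/c2.png

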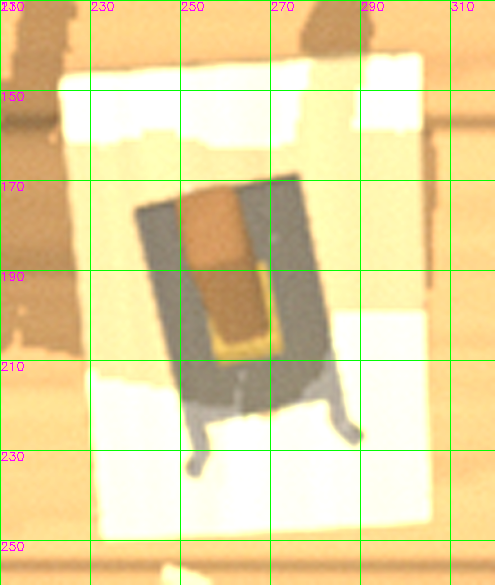

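View pics/w1u.png

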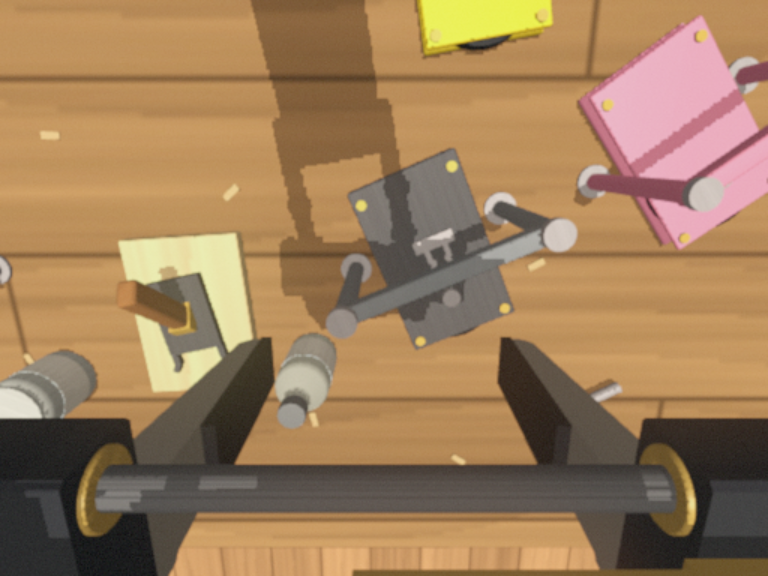

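View pics/w5u.png

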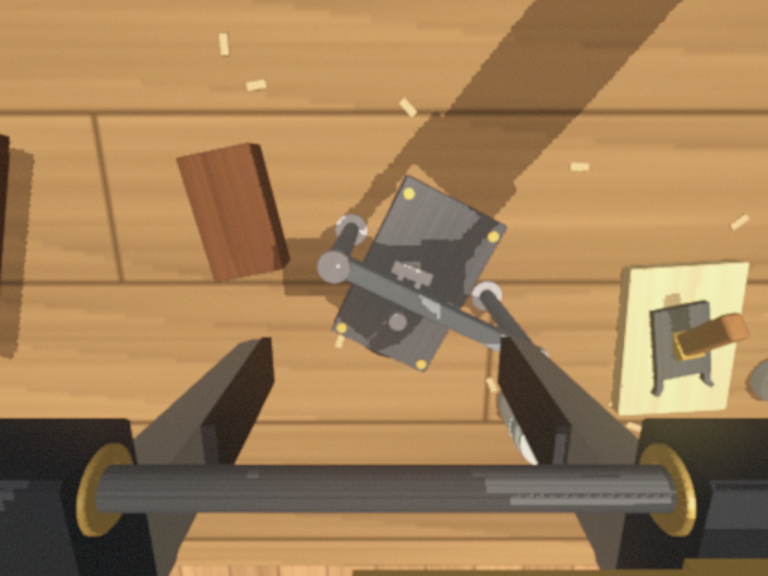

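View pics/w3u.png

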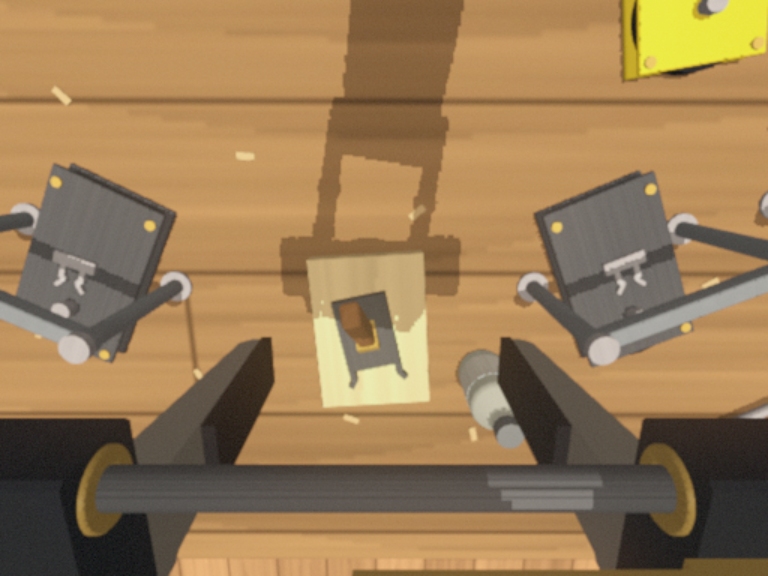

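```bash
cat > fit.py <<'E'
from h import *
from scipy.optimize import least_squares
P={i:load(f"w{i}") for i in range(6)}
def fit(name,obs,x0,zfree=True):
    # obs: (view, local xyz, (u,v))
    def res(s):
        c,n=np.cos(s[2]),np.sin(s[2]); r=[]
        for i,l,uv in obs:
            X=[s[0]+c*l[0]-n*l[1], s[1]+n*l[0]+c*l[1], l[2]+(s[3] if zfree else 0)]
            r.extend(proj(P[i],X)-np.array(uv))
        return np.array(r)
    o=least_squares(res,x0+([0.] if zfree else []),loss='soft_l1')
    print(name,np.round(o.x[:2],4),"yaw",round(np.degrees(o.x[2]),2),"dz",np.round(o.x[3:],4)); print(np.round(res(o.x).reshape(-1,2),1).tolist())
    return o.x
T=.03; tr=(-.13,.055,T); tl=(-.13,-.055,T); fr=(.045,.055,T); fl=(.045,-.055,T); ax=(0,0,.0475); pr=(-.055,.08,.169); pl=(-.055,-.08,.169)
A=fit("A",[(0,tr,(272.7,127.3)),(0,tl,(204.4,158.2)),(0,fr,(313.8,232.2)),(0,fl,(251.6,256)),(0,ax,(272.2,225.3)),(0,pr,(329.6,194.9)),(0,pl,(192,251.3)),
 (1,tl,(232,128.7)),(1,tr,(302,99.3)),(1,fr,(342,205.3)),(1,fl,(278,232.7)),(1,ax,(301.3,198.7)),(1,pr,(374,156)),(1,pl,(227.3,214.7))],[.58,.26,.3])
B=fit("B",[(4,tl,(230,116.2)),(4,tr,(295.1,151.1)),(4,fr,(244.4,247.1)),(4,fl,(181.3,219.1)),(4,ax,(223.3,215.3)),(4,pl,(162,177.1)),(4,pr,(301.3,241.3)),
 (5,tl,(270.7,116.7)),(5,tr,(337.3,151.3)),(5,fr,(283.3,248)),(5,fl,(221.3,219.3)),(5,ax,(265.3,214.7)),(5,pl,(222.7,178))],[.58,-.28,-.4])
b=lambda x,y:(x,y,.035)
cA=fit("clipA",[(0,b(-.019,.02),(271.6,179.6)),(0,b(-.007,.02),(274.7,187.1)),(0,b(-.019,-.02),(246.4,190.7)),(0,b(-.007,-.02),(249.1,197.8))],[.54,.26,.3],False)
cB=fit("clipB",[(4,b(-.019,-.02),(222,174)),(4,b(-.007,-.02),(219.3,181.1)),(4,b(-.019,.02),(247.6,182.7)),(4,b(-.007,.02),(245.3,190.2))],[.54,-.28,-.4],False)
for k,c,o in(("A",cA,A),("B",cB,B)):
    d=c[:2]-o[:2]; t=o[2]; print(k,"clip in block",np.round([np.cos(t)*d[0]+np.sin(t)*d[1],-np.sin(t)*d[0]+np.cos(t)*d[1]],4),np.degrees(c[2]-t))
bc=lambda x,y:(x,y,.018)
bd=fit("board",[(2,bc(-.085,-.06),(222.9,146.7)),(2,bc(-.085,.06),(303.8,141.8)),(2,bc(.085,.06),(306,245.6)),(2,bc(.085,-.06),(232.7,250.2)),
 (3,bc(-.085,-.06),(307/1.5,261/1.5)),(3,bc(-.085,.06),(423/1.5,252/1.5)),(3,bc(.085,.06),(430/1.5,402/1.5)),(3,bc(.085,-.06),(324/1.5,408/1.5)),
 (4,bc(-.085,-.06),(565/1.5,268/1.5)),(4,bc(-.085,.06),(688/1.5,262/1.5)),(4,bc(.085,-.06),(563/1.5,412/1.5)),(4,bc(.085,.06),(672/1.5,407/1.5))],[.63,.01,0.])
fz=lambda x,y:(x,y,.028)
fk=fit("fork",[(2,fz(-.08,-.0285),(240.4,176.4)),(2,fz(-.08,.0285),(276.2,168.9)),(2,fz(.021,-.0285),(252,233.2)),(2,fz(.021,.0285),(288.2,226.2)),
 (3,fz(-.08,-.0285),(332/1.5,300/1.5)),(3,fz(-.08,.0285),(385/1.5,291/1.5)),
 (4,fz(-.08,-.0285),(592/1.5,312/1.5)),(4,fz(-.08,.0285),(648/1.5,302/1.5)),
 (5,fz(-.08,-.0285),(651/1.5,312/1.5)),(5,fz(-.08,.0285),(707/1.5,302/1.5))],[.65,.01,0.])
np.savez("poses.npz",A=A,B=B,cA=cA,cB=cB,bd=bd,fk=fk)
E
python3 fit.py
```

```text
A [0.6233 0.285 ] yaw 23.26 dz [-0.0034]
[[0.3, 0.3], [-0.7, -0.5], [1.2, -0.5], [-0.5, 0.4], [0.3, -1.1], [-0.5, 0.4], [-0.1, -1.4], [-0.8, 0.8], [1.1, -1.7], [1.5, 1.8], [-0.6, 0.4], [-0.0, -0.4], [-1.0, 0.2], [1.3, 0.6]]
B [ 0.6185 -0.2877] yaw -26.29 dz [-0.0047]
[[-1.9, 0.1], [1.1, -0.4], [-0.1, 0.8], [-0.3, 0.4], [0.5, -1.4], [1.3, 0.4], [-1.9, -0.7], [0.6, -0.0], [0.9, -0.3], [-0.6, 0.3], [-0.9, 0.8], [-0.2, -0.4], [0.1, 0.2]]
clipA [0.5824 0.2719] yaw 23.94 dz []
[[-0.4, 0.4], [-0.3, 0.1], [0.1, -0.2], [0.7, -0.2]]
clipB [ 0.5836 -0.277 ] yaw -19.59 dz []
[[-0.1, -0.2], [0.1, 0.2], [0.1, 0.0], [-0.2, -0.1]]
A clip in block [-0.0427  0.0041] 0.6807825722048554
B clip in block [-0.036  -0.0059] 6.6921950509126935
board [0.6529 0.017 ] yaw 4.05 dz [-0.0029]
[[-0.0, 0.4], [-0.5, -0.3], [-0.1, -0.2], [0.5, -0.2], [-0.5, -0.8], [0.5, 0.0], [0.2, -0.9], [-0.1, -0.7], [3.2, 1.0], [-0.1, -0.2], [0.0, 2.1], [-1.3, 1.1]]
fork [0.6879 0.0197] yaw 11.12 dz [-0.0064]
[[-0.5, -0.5], [0.8, -0.1], [0.9, 2.9], [-0.3, 3.7], [-0.4, 1.0], [0.4, 0.3], [-0.2, -0.8], [-0.5, -0.8], [0.1, -0.6], [0.0, -0.7]]
```

```bash
cat >> h.py <<'E'
TILT=np.radians(35)
def tcp_for(fx,fy,yaw,zs,up=.060,tilt=TILT):
    """TCP pose gripping a fork whose origin is (fx,fy) and sole at zs"""
    a=up-pinch_z if not callable(pinch_z) else up-pinch_z()
    g=np.array([-.035,0,.008])+np.array([-np.sin(TILT),0,np.cos(TILT)])*up
    M=tool(yaw,tilt)
    pz=pinch_z if not callable(pinch_z) else pinch_z()
    f=np.array([np.cos(yaw),np.sin(yaw),0])
    return np.array([fx,fy,zs])+f*g[0]+np.array([0,0,g[2]])+M[:,2]*pz, R2q(M)
def blk(o,x,y=0,z=0): # block local to world
    c,s=np.cos(o[2]),np.sin(o[2]); return np.array([o[0]+c*x-s*y,o[1]+s*x+c*y,z])
E
python3 - <<'E'
from h import *
Z=np.load("poses.npz")
fk=Z["fk"]; print(ik(*tcp_for(fk[0],fk[1],fk[2],.018)))
for k in "AB":
    o=Z[k]
    for x in(-.018,-.12,-.2):
        for z in (.03,.1):
            w=blk(o,x); print(k,x,z,ik(*tcp_for(w[0],w[1],o[2],z)))
print(current_t())
for n,k in((6,"B"),(7,"A")):
    o=Z[k]; M=tool(o[2],TILT); w=blk(o,-.15,0,.16); 
    move_to(w,R2q(M)); p=cam("wrist"); save(p,f"w{n}"); print(n,current_t())
    cv2.imwrite(f"pics/w{n}u.png",cv2.resize(p["image"],(768,576)))
    for l in ("clip_a","block_a_groove"):
        print(l,[(round(d["score"],2),[round(float(v),4) for v in d["point"]]) for d in find_in(p,l)])
x,q=tcp_for(fk[0],fk[1],fk[2],.018); x2=x-q2R(q)[:,2]*.10+np.array([0,0,.03])
move_to(x2,q); p=cam("wrist"); save(p,f"w8"); print(current_t());cv2.imwrite(f"pics/w8u.png",cv2.resize(p["image"],(768,576)))
E
```

```text
[-0.3305109   0.13829096  2.09357985  0.69899201  0.46284382 -2.65833361]
A -0.018 0.03 [ 0.15637937  0.0474852   2.16161754  0.40918494  0.364086   -2.16165586]
A -0.018 0.1 [ 0.15637937 -0.09138289  2.12946647  0.28646661  0.52521124 -2.02619742]
A -0.12 0.03 [ 0.07339309 -0.26396914  2.44027062  0.47409238  0.42265226 -2.28422707]
A -0.12 0.1 [ 0.07339309 -0.43540197  2.39743203  0.32787455  0.62056726 -2.11650232]
A -0.2 0.03 [-0.04686577 -0.66421064  2.6789534   0.45096844  0.61356441 -2.3270502 ]
A -0.2 0.1 [-0.04686577 -0.84934244  2.61451779  0.34237373  0.84426849 -2.18253796]
B -0.018 0.03 [-0.70966484  0.03911982  2.17034258  0.41127244  0.36416631 -2.16470662]
B -0.018 0.1 [-0.70966484 -0.10066375  2.13797091  0.28740182  0.52627957 -2.0279451 ]
B -0.12 0.03 [-0.79400773 -0.27606375  2.44925536  0.47372791  0.42641006 -2.28547069]
B -0.12 0.1 [-0.79400773 -0.4485655   2.40589719  0.32798357  0.62580125 -2.11786799]
B -0.2 0.03 [-0.91718621 -0.68730387  2.68966319  0.44743143  0.62690484 -2.32559847]
B -0.2 0.1 [-0.91718621 -0.87135831  2.62368585  0.34206366  0.8582032  -2.18364295]
6.6167
6 7.5833
clip_a [(0.77, [0.5728, -0.2739, 0.0346])]
block_a_groove []
7 9.3417
clip_a [(0.75, [0.5709, 0.2679, 0.0343]), (0.71, [0.5559, 0.2511, 0.0316])]
block_a_groove [(0.96, [0.5537, 0.2505, 0.0305]), (0.91, [0.4785, 0.4436, 0.0316]), (0.58, [0.3728, 0.3115, 0.0284])]
10.45
```

View pics/w6u.png

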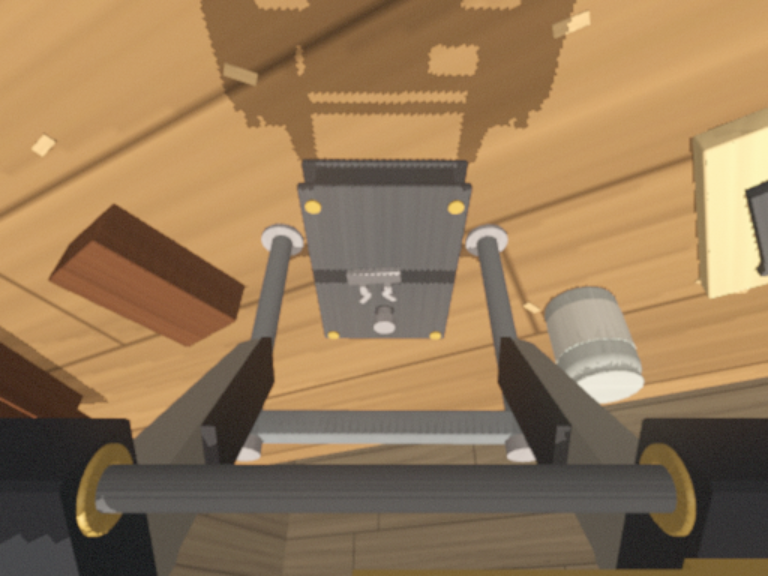

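View pics/w7u.png

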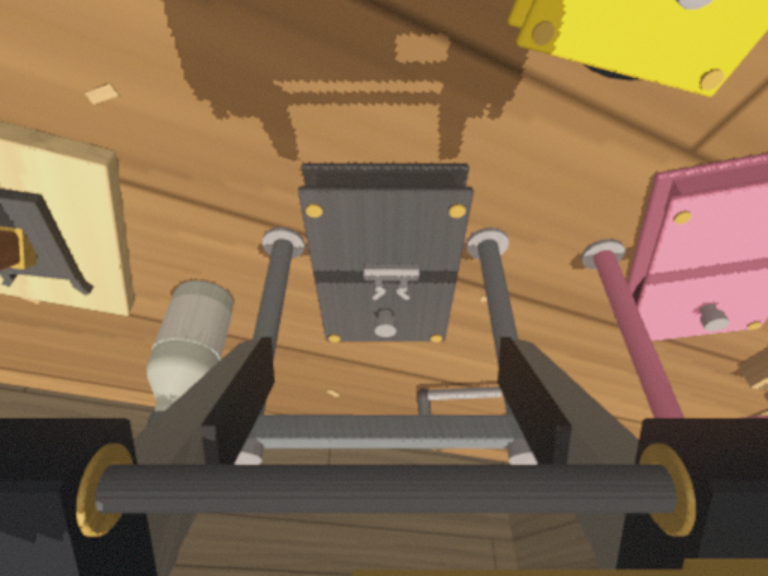

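View pics/w8u.png

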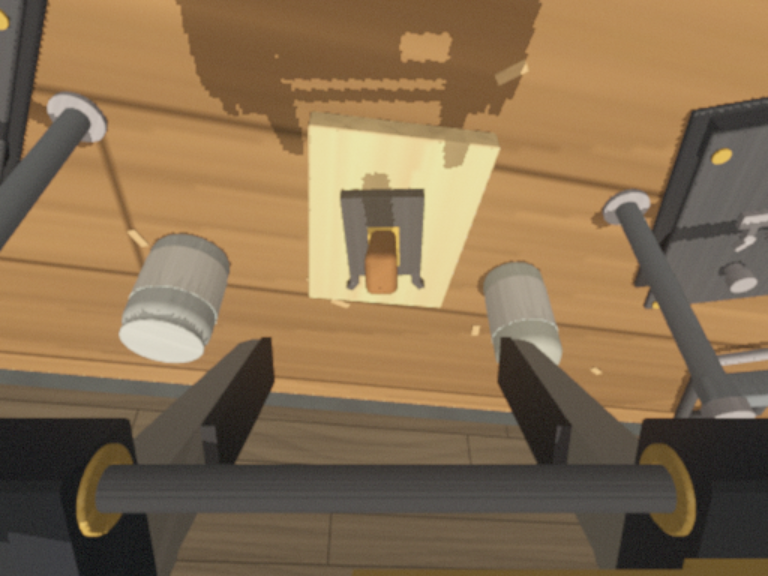

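```bash
cat > ov.py <<'E'
from h import *
import sys
Z=np.load("poses.npz")
def draw(n,lines,crop,s=5):
    p=load(n); im=cv2.imread(f"pics/{n}.png"); u0,v0,w,h=crop
    im=cv2.resize(im[v0:v0+h,u0:u0+w],None,fx=s,fy=s,interpolation=cv2.INTER_CUBIC)
    for poly,col in lines:
        q=np.array([(proj(p,X)+.5-[u0,v0])*s for X in poly]).astype(int); cv2.polylines(im,[q],False,col,1)
    cv2.imwrite(f"pics/{n}ov.png",im)
def fork(o,zs):
    L=[]; f=lambda x,y,z:blk(o,x,y,zs+z)
    L.append(([f(-.08,-.0285,.01),f(-.08,.0285,.01),f(0,.0285,.01),f(0,-.0285,.01),f(-.08,-.0285,.01)],(0,255,0)))
    for s in(-1,1): L.append(([f(0,s*.0295,.01),f(.012,s*.0295,.01),f(.021,s*.0325,.01)],(0,255,0)))
    L.append(([f(-.08,-.0285,0),f(-.08,.0285,0)],(255,255,0)))
    c=np.array([-.035,0,.008]);d=np.array([-np.sin(TILT),0,np.cos(TILT)]);e=np.array([np.cos(TILT),0,np.sin(TILT)])
    t=c+d*.095
    L.append(([f(*(t+a*.012*e+np.array([0,b*.009,0]))) for a,b in((-1,-1),(1,-1),(1,1),(-1,1),(-1,-1))],(0,0,255)))
    return L
def block(o,c):
    f=lambda x,y,z:blk(o,x,y,z)
    L=[([f(-.13,-.055,.03),f(-.13,.055,.03),f(.045,.055,.03),f(.045,-.055,.03),f(-.13,-.055,.03)],(0,255,0))]
    L.append(([f(.009*np.cos(a),.009*np.sin(a),.0475) for a in np.linspace(0,6.3,20)],(0,0,255)))
    L.append(([blk(c,x,y,.035) for x,y in((-.019,-.02),(-.019,.02),(-.007,.02),(-.007,-.02),(-.019,-.02))],(255,0,255)))
    return L
E
python3 - <<'E'
from ov import *
Z={k:Z[k].copy() for k in Z.files}
draw("w8",fork(Z["fk"],.018),(210,90,100,120))
draw("w6",block(Z["B"],Z["cB"]),(190,100,130,130))
draw("w7",block(Z["A"],Z["cA"]),(190,100,130,130))
a=[cv2.imread(f"pics/w{i}ov.png") for i in(6,7)]
cv2.imwrite("pics/67.png",cv2.resize(np.hstack(a),(800,400)))
E
```

```text
(no output)
```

View pics/w8ov.png

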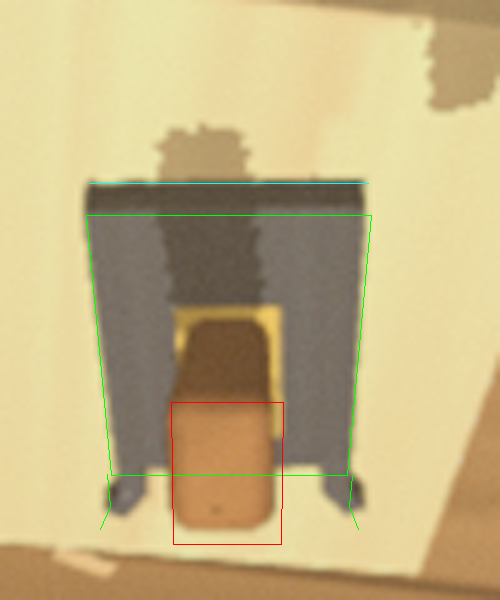

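View pics/67.png

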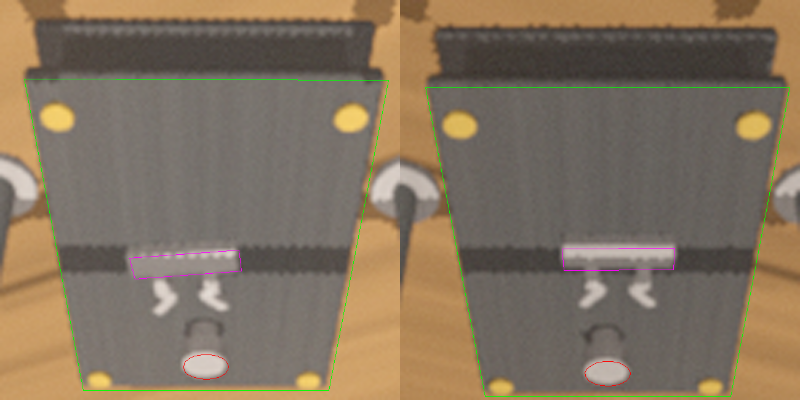

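```bash
python3 - <<'E'
from h import *
Z=dict(np.load("poses.npz")); fk=Z["fk"][:3].copy(); yaw=fk[2]
fk[:2]+=-.0013*np.array([np.cos(yaw),np.sin(yaw)]); fk[2]+=np.radians(.6); Z["fk"]=fk; np.savez("poses.npz",**Z); print(fk)
x,q=tcp_for(fk[0],fk[1],fk[2],.018)
n=q2R(q)[:,2]
servo_line(x-n*.08,rot=q,max_speed=.15)
servo_line(x-n*.03,max_speed=.15); p=cam("wrist"); save(p,"w9"); cv2.imwrite("pics/w9u.png",cv2.resize(p["image"],(768,576)))
print(servo_line(x,max_speed=.06,contact_N=8))
print(current_t(),current_ft_force(),current_eef_pos()-x)
f0=current_ft_force(); gripper_close(55); sleep(.2)
print(current_t(),current_gripper_width(),np.round(current_ft_force()-f0,2),np.round(current_moment(),2))
p=cam("wrist"); save(p,"w10"); cv2.imwrite("pics/w10u.png",cv2.resize(p["image"],(768,576)))
E
```

```text
[0.68659814 0.01941391 0.20458098]
False
12.1 [-0.57479805  0.66175095  0.34320249] [6.55754712e-06 2.81519187e-05 9.20121470e-05]
13.4083 0.017878740435562177 [ 1.43 -0.96 -0.79] [-0.08  0.31 -0.12]
```

View pics/w10u.png

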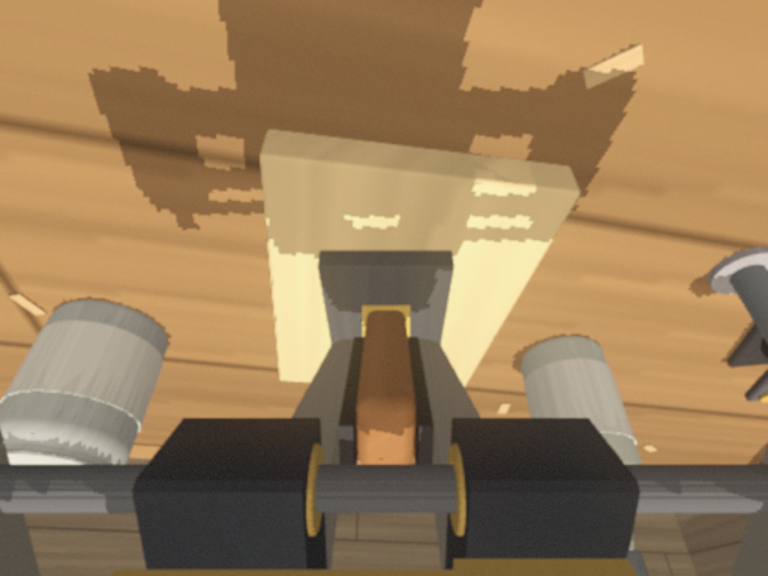

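```bash
python3 - <<'E'
from h import *
Z=dict(np.load("poses.npz")); fk=Z["fk"]; A=Z["A"]
c=np.array([-.0435,.0041]); cy=np.radians(.7)
def bpose(o,fx,fy,dy,z): 
    w=blk(o,fx,fy); return tcp_for(w[0],w[1],o[2]+dy,z)
x,q=tcp_for(fk[0],fk[1],fk[2],.018+.12); servo_line(x,max_speed=.2)
print(current_t(),np.round(current_ft_force(),2))
x,q=tcp_for(.57,.03,fk[2],.14); servo_line(x,max_speed=.25)
# face along clip axis
d=-.105-c[0]; fy=c[1]+d*np.tan(cy)
x,q=bpose(A,-.105,fy,cy,.09); move_to(x,q)
print(current_t(),np.round(current_ft_force(),2))
x,q=bpose(A,-.105,fy,cy,.036); servo_line(x,max_speed=.12)
p=cam("wrist"); save(p,"w11"); cv2.imwrite("pics/w11u.png",cv2.resize(p["image"],(768,576)))
f0=np.array(current_ft_force())
x,q=bpose(A,-.105,fy,cy,.026); print(servo_line(x,max_speed=.02,contact_N=3)); print(current_t(),np.round(current_ft_force()-f0,2), current_eef_pos()-x)
p=cam("wrist"); save(p,"w12"); cv2.imwrite("pics/w12u.png",cv2.resize(p["image"],(768,576)))
E
```

```text
14.2083 [-0.8  -0.06 -5.4 ]
15.6833 [ 0.47 -0.2  -4.84]
True
16.7333 [ 2.37 -0.06  5.05] [6.69409754e-04 9.32586385e-05 3.78094661e-03]
```

View pics/w12u.png

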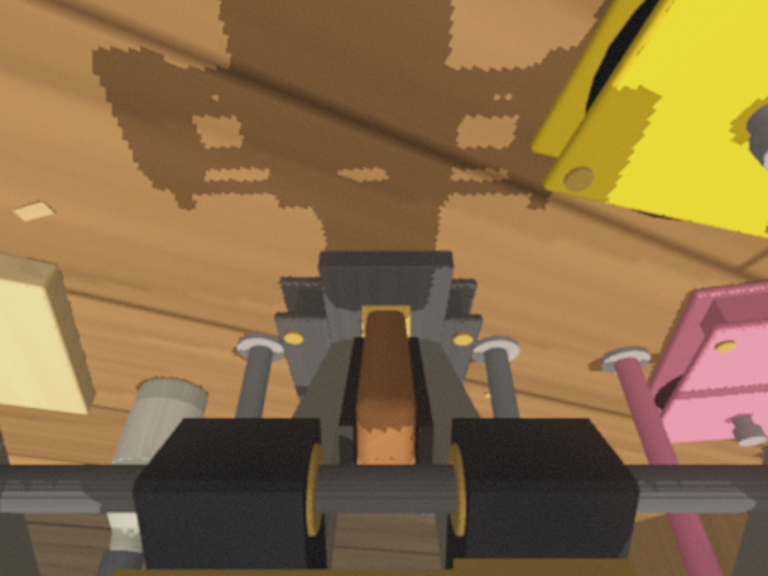

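```bash
cat >> h.py <<'E'
def bpose(o,fx,fy,dy,z):
    w=blk(o,fx,fy); return tcp_for(w[0],w[1],o[2]+dy,z)
def bf(o,f0): # force in block frame
    d=np.array(current_ft_force())-f0; c,s=np.cos(o[2]),np.sin(o[2]); return np.round([c*d[0]+s*d[1],-s*d[0]+c*d[1],d[2]],1)
E
python3 - <<'E'
from h import *
Z=dict(np.load("poses.npz")); A=Z["A"]
f0=np.array([0,0,-5.])
c=np.array([-.0435,.0041]); cy=np.radians(.7); zz=.0296
for k,fx in enumerate((-.085,-.068)):
    fy=c[1]+(fx-c[0])*np.tan(cy); x,q=bpose(A,fx,fy,cy,zz)
    print(fx,servo_line(x,rot=q,max_speed=.05,contact_N=20),bf(A,f0))
for k,(fx,fy,dy) in enumerate(((-.060,.0035,.5),(-.054,.002,.3),(-.048,.0006,0.),(-.042,0,0))):
    x,q=bpose(A,fx,fy,np.radians(dy),zz)
    print(fx,servo_line(x,rot=q,max_speed=.03,contact_N=20),bf(A,f0))
print(current_t(),np.round(current_moment(),2))
for n in("scene","side"): p=cam(n); save(p,n+"1")
E
python3 - <<'E'
import cv2,numpy as np
a=cv2.imread('pics/scene1.png')[145:235,270:370];b=cv2.imread('pics/side1.png')[125:215,180:280]
cv2.imwrite('pics/ss1.png',cv2.resize(np.hstack([a,b]),(800,360),interpolation=cv2.INTER_CUBIC))
E
```

```text
-0.085 True [2.7 0.1 5.6]
-0.068 False [1.8 2.  5.2]
-0.06 False [1.4 0.2 6.3]
-0.054 False [0.1 2.8 9.8]
-0.048 False [0.5 2.2 9.9]
-0.042 False [0.  2.3 8.9]
19.3417 [0.49 0.18 0.27]
```

View pics/ss1.png

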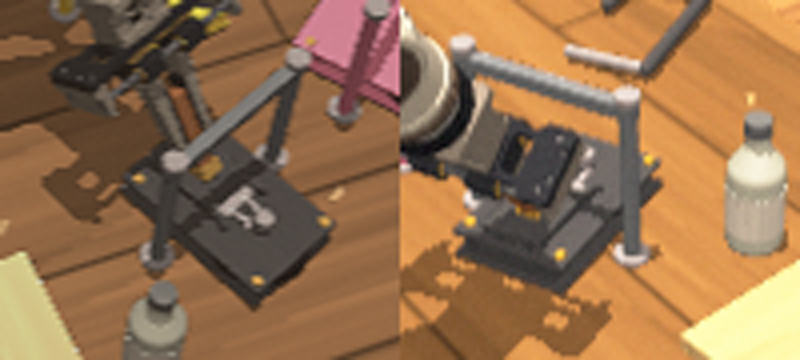

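```bash
python3 - <<'E'
from h import *
Z=dict(np.load("poses.npz")); A=Z["A"]
f0=np.array([0,0,-5.]); zz=.0295
x,q=bpose(A,-.034,0,0,zz); servo_line(x,rot=q,max_speed=.04); print(-.034,bf(A,f0))
for fx in np.arange(-.032,-.0185,.0015):
    x,q=bpose(A,fx,0,0,zz); h=servo_line(x,max_speed=.02,contact_N=40); f=bf(A,f0)
    print(round(fx,4),h,f,np.round(np.linalg.norm((current_eef_pos()-x))*1000,2))
    if f[0]<-30: break
print(current_t(),np.round(current_moment(),2))
for n in("scene","side"): p=cam(n); save(p,n+"2")
E
python3 - <<'E'
import cv2,numpy as np
a=cv2.imread('pics/scene2.png')[145:235,270:370];b=cv2.imread('pics/side2.png')[125:215,180:280]
cv2.imwrite('pics/ss2.png',cv2.resize(np.hstack([a,b]),(800,360),interpolation=cv2.INTER_CUBIC))
E
```

```text
-0.034 [1.5 0.5 9. ]
-0.032 False [-4.4  0.2 13.8] 0.52
-0.0305 False [-10.8   0.7  18.8] 0.49
-0.029 False [-17.5  -0.8  24.1] 0.65
-0.0275 False [-12.8  -0.1  20.4] 0.56
-0.026 False [-10.5   0.4  19.3] 0.5
-0.0245 False [-10.4  -0.7  18.2] 0.5
-0.023 False [-8.3  0.9 17.2] 0.47
-0.0215 False [-7.8  1.  16.6] 0.45
-0.02 False [-6.8  0.8 15.6] 0.45
22.0417 [0.19 0.44 0.14]
```

View pics/ss2.png

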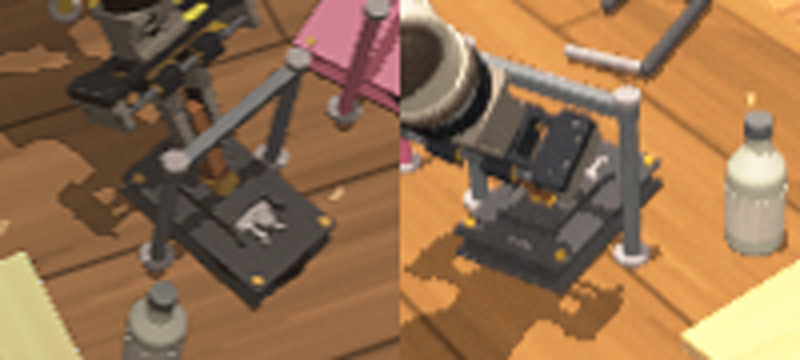

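```bash
python3 - <<'E'
from h import *
Z=dict(np.load("poses.npz")); A=Z["A"]
f0=np.array([0,0,-5.]); zz=.0297
for fx in np.arange(-.019,-.010,.001):
    x,q=bpose(A,fx,0,0,zz); h=servo_line(x,max_speed=.015,contact_N=40); f=bf(A,f0)
    print(round(fx,4),h,f,np.round(np.linalg.norm((current_eef_pos()-x))*1000,2))
    if f[0]<-24: break
print(current_t(),np.round(current_moment(),2))
for n in("scene","side"): p=cam(n); save(p,n+"3")
E
python3 - <<'E'
import cv2,numpy as np
a=cv2.imread('pics/scene3.png')[165:225,295:355];b=cv2.imread('pics/side3.png')[145:205,200:260]
cv2.imwrite('pics/ss3.png',cv2.resize(np.hstack([a,b]),(800,400),interpolation=cv2.INTER_CUBIC))
E
```

```text
-0.019 False [-8.1  0.2 15.1] 0.33
-0.018 False [-15.8  -0.5  21.4] 0.64
-0.017 False [-30.8  -2.   33.9] 1.35
22.8917 [-0.78  1.06 -0.41]
```

View pics/ss3.png

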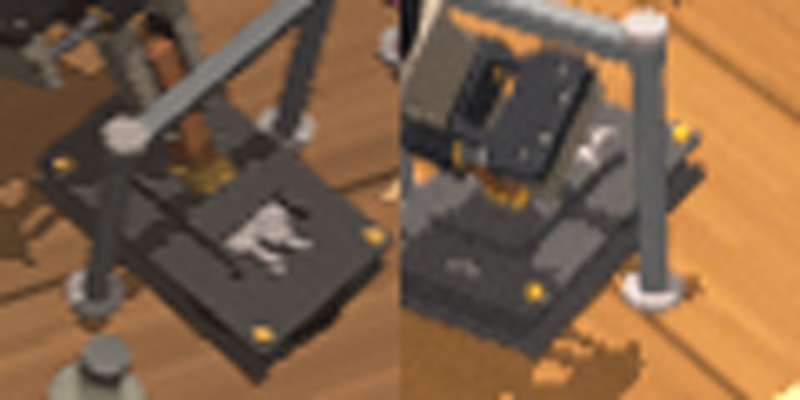

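```bash
python3 - <<'E'
from h import *
Z=dict(np.load("poses.npz")); A=Z["A"]; B=Z["B"]
x,q=bpose(A,-.020,0,0,.0302); servo_line(x,max_speed=.05)
x,q=bpose(A,-.112,0,0,.0315); servo_line(x,max_speed=.15)
x,q=bpose(A,-.118,0,0,.11); servo_line(x,max_speed=.2)
for n in("scene","side"): p=cam(n); save(p,n+"4")
p=cam("wrist"); save(p,"w13"); print(current_t(),bf(A,0))
a=cv2.imread('pics/scene4.png')[165:225,295:355];b=cv2.imread('pics/side4.png')[145:205,200:260]
cv2.imwrite('pics/ss4.png',cv2.resize(np.hstack([a,b]),(800,400),interpolation=cv2.INTER_CUBIC))
w=np.hstack([cv2.imread(f'pics/w{i}.png')[150:330,190:330] for i in(12,13)])
cv2.imwrite('pics/ww.png',cv2.resize(w,None,fx=2.8,fy=2.8))
E
```

```text
24.7 [-0.1  0.3 -5.4]
```

View pics/ss4.png

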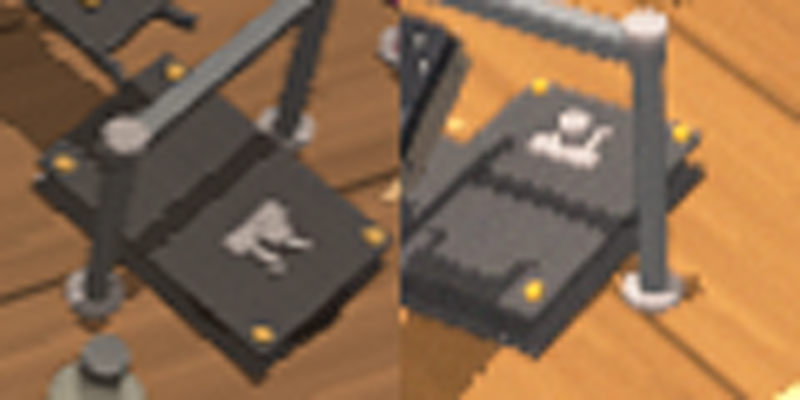

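View pics/ww.png

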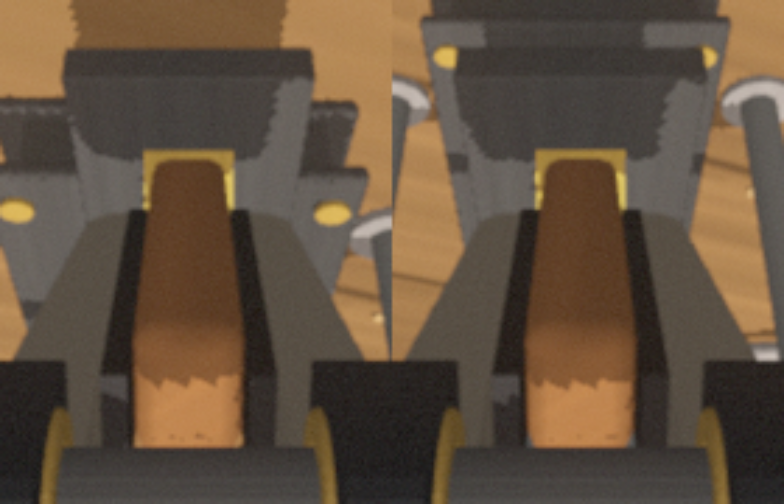

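```bash
python3 - <<'E'
from h import *
Z=dict(np.load("poses.npz")); A=Z["A"]; B=Z["B"]
c=np.array([-.037,-.0059]); cy=np.radians(6.7); L=lambda fx:c[1]+(fx-c[0])*np.tan(cy)
x,q=bpose(A,-.118,0,0,.14); servo_line(x,max_speed=.2)
x,q=bpose(B,-.105,L(-.105),cy,.10); move_to(x,q); print(current_t())
x,q=bpose(B,-.105,L(-.105),cy,.036); servo_line(x,max_speed=.12)
f0=np.array(current_ft_force())
x,q=bpose(B,-.105,L(-.105),cy,.026); print(servo_line(x,max_speed=.02,contact_N=3)); print(current_t(),bf(B,f0), current_eef_pos()-x)
zz=.0296
for fx in (-.082,-.064):
    x,q=bpose(B,fx,L(fx),cy,zz); print(fx,servo_line(x,rot=q,max_speed=.05,contact_N=25),bf(B,f0))
p=cam("scene"); save(p,"scene5"); q=cam("side"); save(q,"side5"); print(current_t())
a=p["image"][205:275,155:225];b=q["image"][215:305,290:380]
cv2.imwrite('pics/ss5.png',np.hstack([cv2.resize(k,(400,400),interpolation=cv2.INTER_CUBIC) for k in(a,b)]))
E
```

```text
26.625
True
27.7167 [2.9 2.  5.4] [ 0.00061067 -0.000651    0.00375336]
-0.082 False [1.8 1.2 2.9]
-0.064 False [2.5 0.7 3.2]
28.9667
```

View pics/ss5.png

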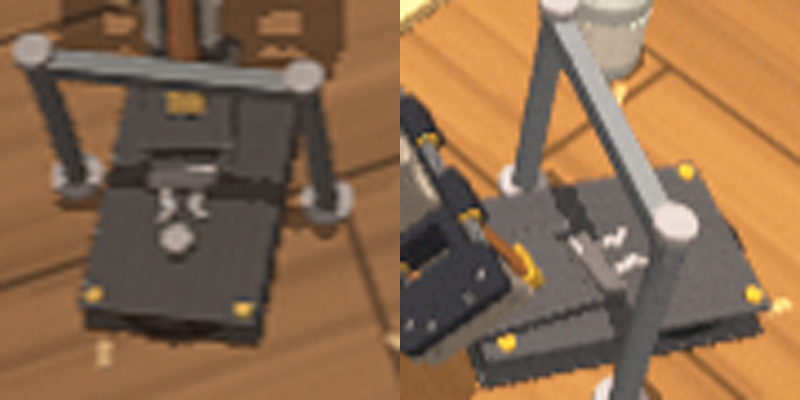

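```bash
python3 - <<'E'
from h import *
Z=dict(np.load("poses.npz")); B=Z["B"]
f0=np.array([0,0,-5.]); zz=.0296
for fx,fy,dy in((-.055,-.008,6.7),(-.052,-.0055,4.5),(-.049,-.003,2.5),(-.046,-.0008,.8),(-.043,.0007,0),(-.038,.0005,0)):
    x,q=bpose(B,fx,fy,np.radians(dy),zz)
    print(fx,servo_line(x,rot=q,max_speed=.03,contact_N=25),bf(B,f0))
p=cam("scene"); save(p,"scene6"); q=cam("side"); save(q,"side6"); print(current_t())
a=p["image"][205:275,155:225];b=q["image"][215:305,290:380]
cv2.imwrite('pics/ss6.png',np.hstack([cv2.resize(k,(400,400),interpolation=cv2.INTER_CUBIC) for k in(a,b)]))
E
```

```text
-0.055 False [0.9 0.  6.4]
-0.052 False [ 2.2 -1.7  6.5]
-0.049 False [ 1.1 -2.3  6.6]
-0.046 False [-2.3 -4.4  9.7]
-0.043 True [-1.8 -1.   9.1]
-0.038 True [-6.8 -3.2 11.7]
30.9167
```

View pics/ss6.png

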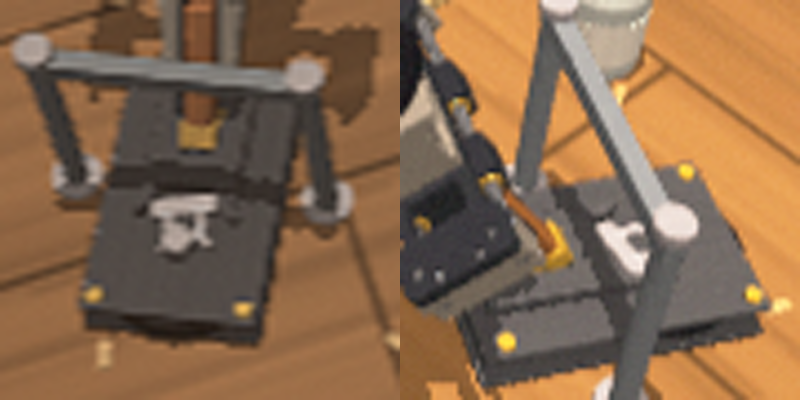

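```bash
python3 - <<'E'
from h import *
Z=dict(np.load("poses.npz")); B=Z["B"]
x,q=bpose(B,-.038,.0005,0,.0296); d=current_eef_pos()-x; c,s=np.cos(B[2]),np.sin(B[2])
print("dx,dy,dz mm",np.round([1e3*(c*d[0]+s*d[1]),1e3*(-s*d[0]+c*d[1]),1e3*d[2]],2),np.degrees(R.from_matrix(q2R(q).T@q2R(current_eef_rot())).as_rotvec()))
print(bf(B,np.array([0,0,-5.])),np.round(current_moment(),2))
E
```

```text
dx,dy,dz mm [-2.28 -1.34  0.32] [0.09724771 0.0316467  0.01950864]
[-7.  -3.6 11.8] [-0.45  0.78 -1.03]
```

```bash
python3 - <<'E'
from h import *
Z=dict(np.load("poses.npz")); B=Z["B"]
f0=np.array([0,0,-5.]); zz=.0295; c,s=np.cos(B[2]),np.sin(B[2])
for fx in list(np.arange(-.0385,-.015,.0015)):
    x,q=bpose(B,fx,-.0003,0,zz); h=servo_line(x,rot=q,max_speed=.02,contact_N=40); f=bf(B,f0)
    d=current_eef_pos()-x; print(round(fx,4),h,f,np.round([1e3*(c*d[0]+s*d[1]),1e3*(-s*d[0]+c*d[1]),1e3*d[2]],2))
    if f[0]<-24 : break
print(current_t(),np.round(current_moment(),2))
p=cam("scene"); save(p,"scene7"); q=cam("side"); save(q,"side7"); print(current_t())
a=p["image"][205:275,155:225];b=q["image"][215:305,290:380]
cv2.imwrite('pics/ss7.png',np.hstack([cv2.resize(k,(400,400),interpolation=cv2.INTER_CUBIC) for k in(a,b)]))
E
```

```text
-0.0385 False [-24.4  -4.1  28.8] [-0.73 -0.53  0.43]
31.1667 [-0.75  1.87 -1.61]
31.2667
```

View pics/ss7.png

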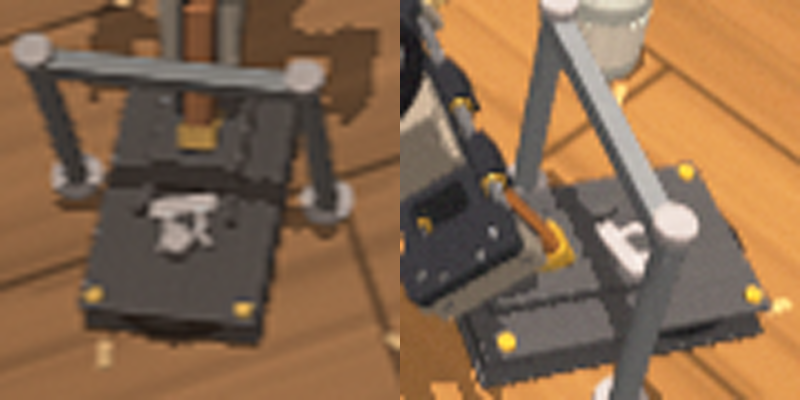

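```bash
python3 - <<'E'
from ov import *
B=Z["B"]
def clipo(x,y,dy):
    w=blk(B,x,y); return np.array([w[0],w[1],B[2]+np.radians(dy)])
def clipL(c,col):
    L=[([blk(c,a,b,.035) for a,b in((-.019,-.02),(-.019,.02),(-.007,.02),(-.007,-.02),(-.019,-.02))],col)]
    for s in(-1,1): L.append(([blk(c,a,s*b,.035) for a,b in((-.007,.007),(.0,.007),(.006,.0044),(.017,.012))],col))
    return L
c=clipo(-.0205,-.0005,0)
L=clipL(c,(0,255,0))+block(B,c)[:2]
for s in(-1,1): pass
f=clipo(-.0395,-.0008,0)
L+=fork(f,.03)[:3]
draw("scene7",L,(160,215,60,55),9)
draw("side7",L,(300,225,70,60),8)
E
python3 -c "
import cv2,numpy as np
a=cv2.imread('pics/scene7.png')[215:270,160:220];cv2.imwrite('pics/s7z.png',cv2.resize(a,None,fx=9,fy=9,interpolation=cv2.INTER_CUBIC))"
```

```text
(no output)
```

View pics/scene7ov.png

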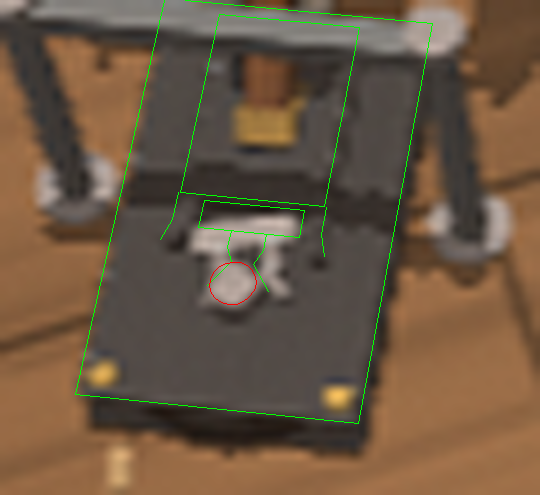

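View pics/side7ov.png

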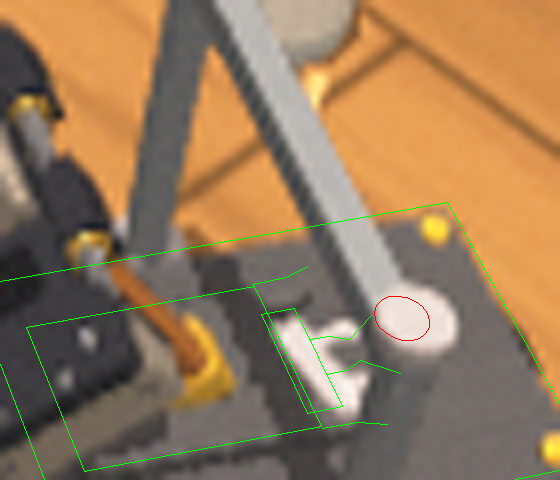

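View pics/s7z.png

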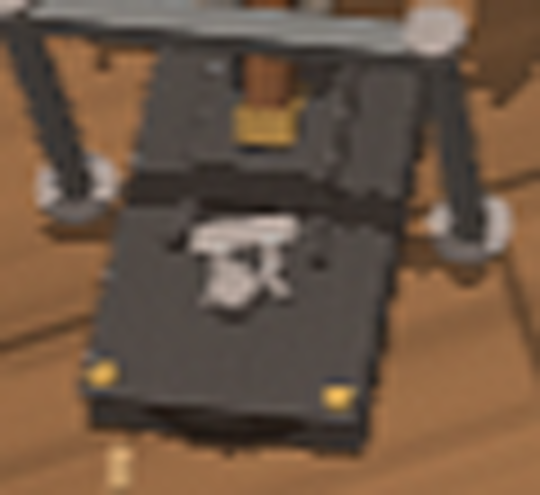

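```bash
python3 - <<'E'
from h import *
Z=dict(np.load("poses.npz")); B=Z["B"]
def toB(X): d=X[:2]-B[:2]; c,s=np.cos(B[2]),np.sin(B[2]); return np.round(1e3*np.array([c*d[0]+s*d[1],-s*d[0]+c*d[1]]),1)
p=load("scene7")
for n,u,v,z in(("axle",232,283,.0475),("barL",192,238,.035),("barR",299,228,.035),("barLf",195,252,.035),("barRf",298,240,.035),("Larmtip",207,303,.033),("Rarmtip",282,292,.033),("prongL",180,241,.035),("prongR",320,261,.035)):
    print(n,toB(onz(p,160+u/9-.5,215+v/9-.5,z)))
p=load("side7")
for n,u,v,z in(("barA",282,325,.035),("barB",340,412,.035),("barBf",362,402,.035),("arm1",355,325,.035),("arm2",362,380,.035)):
    print(n,toB(onz(p,300+u/8-.5,225+v/8-.5,z)))
E
```

```text
axle [-0.1 -0.4]
barL [-22.9 -22.2]
barR [-31.7  18.6]
barLf [-17.1 -19.9]
barRf [-26.6  19.1]
Larmtip [  2.9 -11.6]
Rarmtip [-4.8 16.5]
prongL [-21.1 -26.6]
prongR [-18.6  29.3]
barA [-34.2  14.2]
barB [-29.1 -22.3]
barBf [-20.5 -20.2]
arm1 [-10.4   9. ]
arm2 [-17.  -12.1]
```

```bash
python3 - <<'E'
from h import *
Z=dict(np.load("poses.npz")); B=Z["B"]
f0=np.array([0,0,-5.])
def snap(n):
    p=cam("scene"); save(p,"scene"+n); q=cam("side"); save(q,"side"+n)
    a=p["image"][215:270,160:220];b=q["image"][225:285,300:370]
    cv2.imwrite(f'pics/ss{n}.png',np.hstack([cv2.resize(k,(400,360),interpolation=cv2.INTER_CUBIC) for k in(a,b)]))
x,q=bpose(B,-.041,-.0005,0,.0302); servo_line(x,max_speed=.05); print(bf(B,f0),np.round(current_moment(),2))
x,q=bpose(B,-.065,-.0005,0,.0302); servo_line(x,max_speed=.08); print(bf(B,f0),np.round(current_moment(),2)); snap("8")
x,q=bpose(B,-.112,-.0005,0,.0315); servo_line(x,max_speed=.15);print(bf(B,f0),np.round(current_moment(),2)); snap("9"); print(current_t())
E
```

```text
[-5.5 -3.6 11.2] [-0.35  0.47 -0.43]
[-7.8 -0.9 12.9] [-0.07  0.32 -0.06]
[-0.5 -0.6  1.9] [0.36 0.69 0.01]
32.6333
```

View pics/ss8.png

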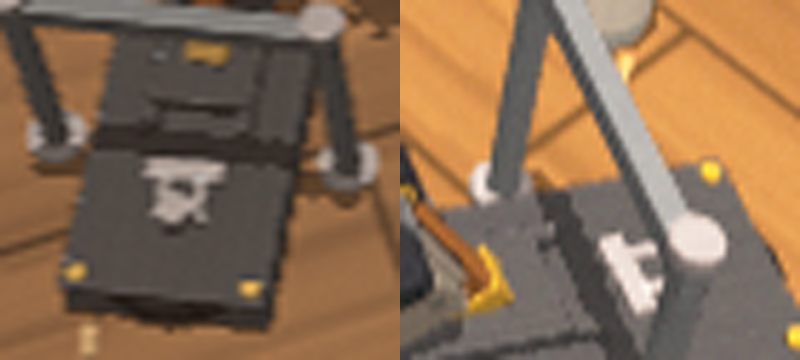

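View pics/ss9.png

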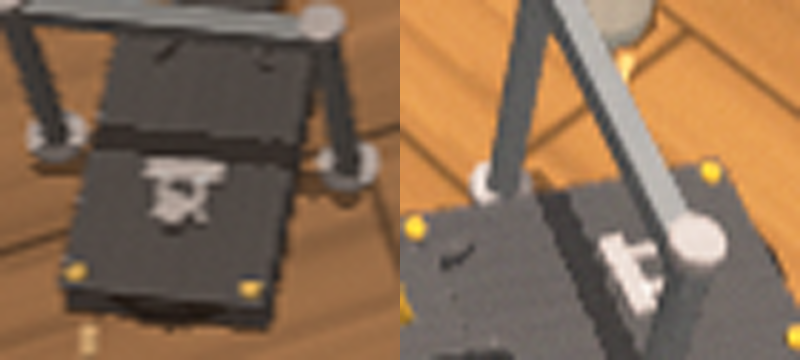

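```bash
python3 - <<'E'
from h import *
Z=dict(np.load("poses.npz")); B=Z["B"]
x,q=bpose(B,-.12,0,0,.13); servo_line(x,max_speed=.25)
M=tool(B[2],0.0); w=blk(B,.02,0,.30)
move_to(w,R2q(M)); p=cam("wrist"); save(p,"w14"); print(current_t(),p["C"])
cv2.imwrite("pics/w14u.png",cv2.resize(p["image"],(768,576)))
E
```

```text
34.425 [ 0.56506068 -0.26088658  0.46746962]
```

View pics/w14u.png

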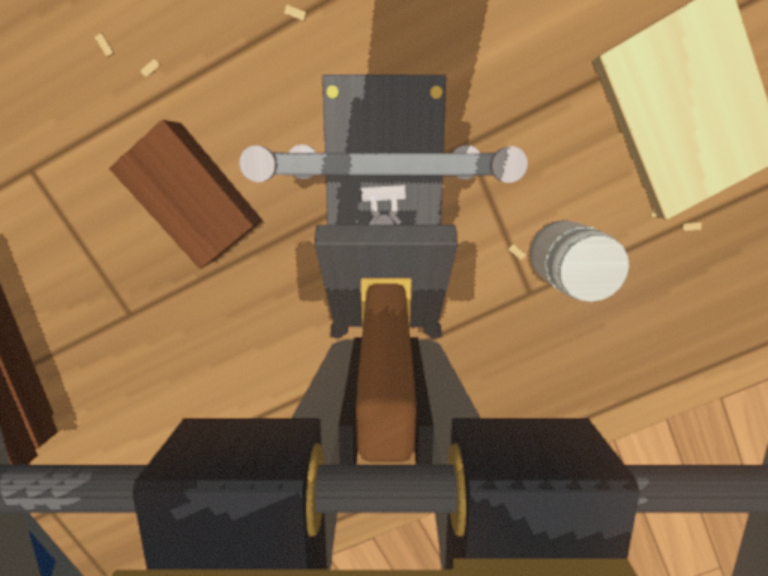

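```bash
python3 - <<'E'
from ov import *
B=Z["B"]
def clipo(x,y,dy):
    w=blk(B,x,y); return np.array([w[0],w[1],B[2]+np.radians(dy)])
def clipL(c,col):
    L=[([blk(c,a,b,.035) for a,b in((-.019,-.02),(-.019,.02),(-.007,.02),(-.007,-.02),(-.019,-.02))],col)]
    for s in(-1,1): L.append(([blk(c,a,s*b,.035) for a,b in((-.007,.007),(.0,.007),(.006,.0044),(.017,.012))],col))
    return L
c=clipo(-.014,-.0005,5)
draw("w14",clipL(c,(0,255,0))+block(B,c)[:2],(225,100,70,60),9)
im=cv2.imread("pics/w14.png")[100:160,225:295]; im=cv2.resize(im,None,fx=9,fy=9,interpolation=cv2.INTER_CUBIC)
o=cv2.imread("pics/w14ov.png"); cv2.imwrite("pics/w14c.png",cv2.resize(np.hstack([im,o]),(800,343)))
E
```

```text
(no output)
```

View pics/w14c.png

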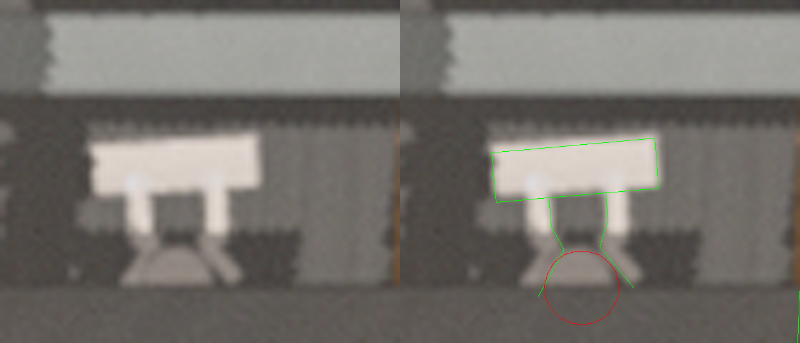

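```bash
python3 - <<'E'
from ov import *
def toolfork(n,Mtool,tcp):
    # fork frame lines transformed: nominal fork in tool
    x0,q0=tcp_for(0,0,0,0); M0=q2R(q0); Rt=Mtool@M0.T
    return [([tcp+Rt@(X-x0) for X in poly],c) for poly,c in fork(np.zeros(3),0)]
def tp(n):
    p=load(n); T=np.array([[ 1.08277008e-03, -9.59611426e-01, -2.81326749e-01,7.96931988e-02],[9.99999409e-01,1.01237577e-03,3.95561708e-04,4.27522583e-04],[-9.47771521e-05,-2.81327011e-01,9.59611955e-01,-1.69509724e-01]])
    M=p["R"]@T[:,:3].T; return M,p["C"]-M@T[:,3]
ims=[]
for n in("w10","w13","w14"):
    M,t=tp(n); draw(n,toolfork(n,M,t),(200,140,115,110),5); ims.append(cv2.imread(f"pics/{n}ov.png")[:, :])
cv2.imwrite("pics/fk3.png",cv2.resize(np.hstack(ims),(800,255*800//800)))
cv2.imwrite("pics/fk2.png",cv2.resize(np.hstack([ims[0],ims[2]]),(800,383)))
E
```

```text
(no output)
```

View pics/fk2.png

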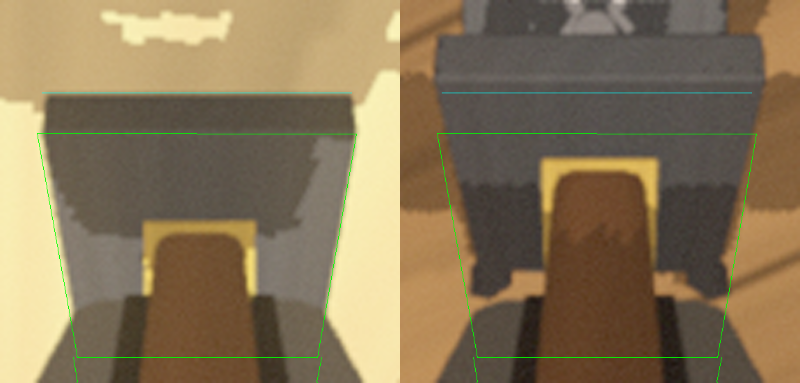

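```bash
cat > ff.py <<'E'
from ov import *
from scipy.optimize import least_squares
def tp(n):
    p=load(n); T=np.array([[ 1.08277008e-03, -9.59611426e-01, -2.81326749e-01,7.96931988e-02],[9.99999409e-01,1.01237577e-03,3.95561708e-04,4.27522583e-04],[-9.47771521e-05,-2.81327011e-01,9.59611955e-01,-1.69509724e-01]])
    M=p["R"]@T[:,:3].T; return M,p["C"]-M@T[:,3]
x0,q0=tcp_for(0,0,0,0); M0=q2R(q0)
def intool(X,s): # s: pitch(about fork y at pinch), du along grip, dn normal, dy, yaw(about grip axis)
    g=np.array([-.035,0,.008])+np.array([-np.sin(TILT),0,np.cos(TILT)])*.06
    e=np.array([np.cos(TILT),0,np.sin(TILT)]);d=np.array([-np.sin(TILT),0,np.cos(TILT)])
    Xr=R.from_euler('y',s[0]).apply(np.array(X)-g)+g+d*s[1]+e*s[2]+np.array([0,s[3],0])
    return M0.T@(Xr-x0)
def fitfork(n,obs):
    p=load(n); M,t=tp(n)
    r=lambda s:np.concatenate([np.concatenate([proj(p,t+M@intool(X,s))-uv for X,uv in obs]),np.array([0,s[1],s[2],s[3]])*200])
    o=least_squares(r,np.zeros(4)); print(n,"pitch",np.degrees(o.x[0]),"along,normal,y mm",np.round(o.x[1:]*1e3,2),np.round(r(o.x)[:-4].reshape(-1,2),1).tolist())
    return o.x
if __name__=="__main__":
    U=lambda x,y,off:np.array([200+(x-off)/3.478-.5,140+y/3.478-.5])
    h=lambda y,z:(-.08,y,z)
    fitfork("w14",[(h(-.0285,.01),U(436,82,400)),(h(.0285,.01),U(764,82,400)),(h(-.0285,0),U(440,38,400)),(h(.0285,0),U(761,38,400)),((.021,-.031,.01),U(480,294,400)),((.021,.031,.01),U(716,294,400))])
    fitfork("w10",[(h(-.0285,.01),U(43,133,0)),(h(.0285,.01),U(354,133,0)),(h(-.0285,0),U(46,95,0)),(h(.0285,0),U(352,95,0))])
    im=[]
    for n in("w13","w14"): im.append(cv2.resize(cv2.imread(f"pics/{n}.png")[140:250,200:315],None,fx=3.478,fy=3.478))
    cv2.imwrite("pics/fk4.png",np.hstack(im))
E
python3 ff.py
```

```text
w14 pitch 11.741391289494215 along,normal,y mm [-5.55 -3.57  0.49] [[-0.1, 0.5], [-0.0, 0.6], [-0.1, -0.6], [-0.3, -0.5], [-0.1, 0.0], [0.9, 0.1]]
w10 pitch -2.789703214933892 along,normal,y mm [-1.58 -0.93  0.32] [[-0.4, -0.0], [0.5, 0.1], [0.3, -0.1], [-0.4, 0.0]]
```

View pics/fk4.png

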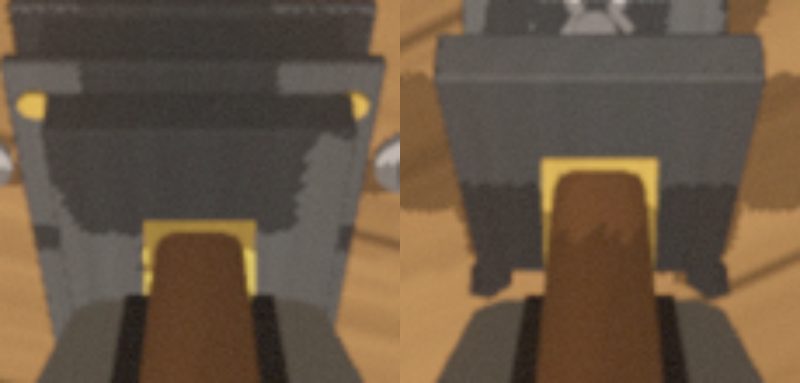

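```bash
python3 - <<'E'
from h import *
Z=dict(np.load("poses.npz")); fk=Z["fk"]; B=Z["B"]
x,q=tcp_for(.60,.0,fk[2],.16); move_to(x,q); print(current_t())
x,q=tcp_for(fk[0],fk[1],fk[2],.10); servo_line(x,rot=q,max_speed=.25)
x,q=tcp_for(fk[0],fk[1],fk[2],.06); servo_line(x,max_speed=.15); print(current_t(),np.round(current_ft_force(),1))
x,q=tcp_for(fk[0],fk[1],fk[2],.03); print(servo_line(x,max_speed=.05,contact_N=4)); print(current_t(),(current_eef_pos()-x),np.round(current_ft_force(),1))
p=cam("side"); save(p,"side10"); cv2.imwrite("pics/s10.png",cv2.resize(p["image"][150:250,220:340],None,fx=5,fy=5))
E
```

```text
35.6333
36.625 [-0.6  0.2 -3.7]
True
37.1417 [1.01485710e-04 2.42087469e-05 4.26813828e-03] [ 2.3 -0.2  0.9]
```

View pics/s10.png

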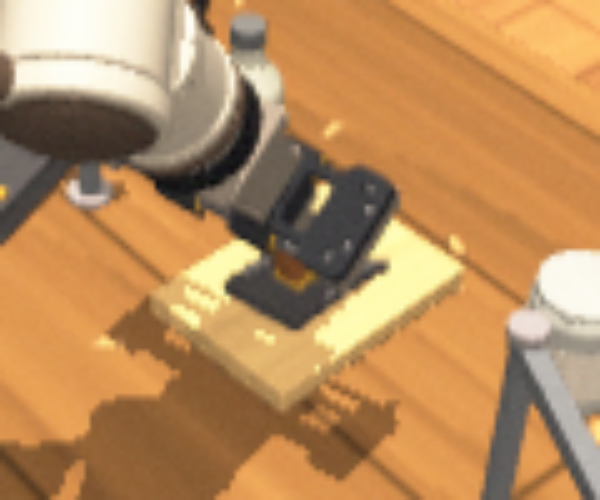

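```bash
python3 - <<'E'
from h import *
Z=dict(np.load("poses.npz")); fk=Z["fk"]
gripper_close(10); print(current_t(),np.round(current_ft_force(),1))
x,q=tcp_for(fk[0],fk[1],fk[2],.018); print(servo_line(x,max_speed=.04,contact_N=35)); print(current_t(),1e3*(current_eef_pos()-x),np.round(current_ft_force(),1))
p=cam("wrist"); save(p,"w15"); cv2.imwrite("pics/w15u.png",cv2.resize(p["image"][140:250,200:315],None,fx=3.478,fy=3.478))
p=cam("side"); save(p,"side11"); cv2.imwrite("pics/s11.png",cv2.resize(p["image"][150:250,220:340],None,fx=3.8,fy=3.8))
cv2.imwrite("pics/m11.png",np.hstack([cv2.imread("pics/s11.png")[:380],cv2.resize(cv2.imread("pics/w15u.png"),(340,380))]))
E
```

```text
37.4083 [ 0.6 -2.3 -0.9]
False
37.925 [-0.12533848  0.5481473  -0.33582574] [ 1.8  2.  -0.9]
```

View pics/m11.png

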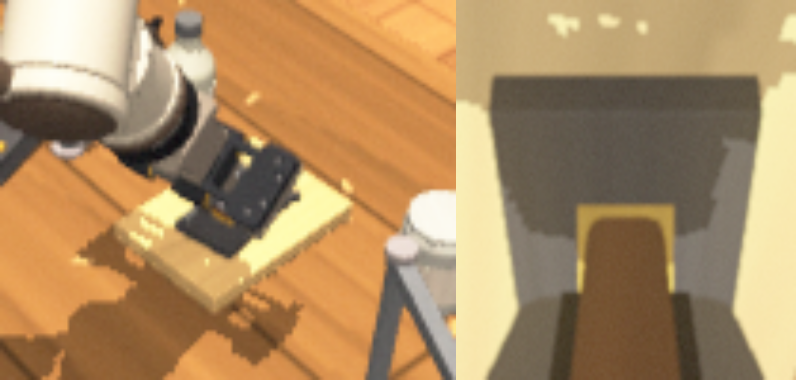

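```bash
python3 - <<'E'
from ff import *
release(); sleep(.1); print(current_t())
p=cam("wrist"); save(p,"w16"); cv2.imwrite("pics/w16c.png",cv2.resize(p["image"][140:300,190:325],None,fx=3.6,fy=3.6))
M,t=tp("w16"); fk=Z["fk"]
draw("w16",fork(fk,.018),(190,140,135,160),3.6)
E
```

```text
39.2833
```

View pics/w16ov.png

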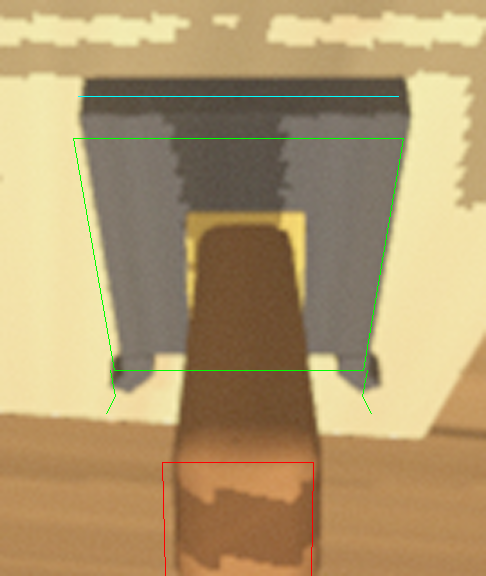

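```bash
python3 - <<'E'
from ff import *
p=load("w16"); fk=Z["fk"]
U=lambda x,y:np.array([190+x/3.6-.5,140+y/3.6-.5])
obs=[((-.08,-.0275,0),U(85,78)),((-.08,.0275,0),U(404,78)),((-.079,-.0285,.0095),U(83,116)),((-.079,.0285,.0095),U(410,116)),((-.002,-.0285,.01),U(121,350)),((-.002,.0285,.01),U(364,350)),((.02,-.0315,.006),U(114,388)),((.02,.0315,.006),U(378,386))]
def res(s): return np.concatenate([proj(p,blk(s,X[0],X[1],.018+X[2]))-uv for X,uv in obs])
o=least_squares(res,fk[:3]); s=o.x; d=s[:2]-fk[:2]; c,n=np.cos(fk[2]),np.sin(fk[2])
print(s, "shift",1e3*(c*d[0]+n*d[1]),1e3*(-n*d[0]+c*d[1]),np.degrees(s[2]-fk[2])); print(np.round(res(s).reshape(-1,2),1).tolist())
Z=dict(Z); Z["fk2"]=s; np.savez("poses.npz",**Z)
E
```

```text
[0.68091207 0.01952904 0.2061712 ] shift -5.544108460042342 1.2678988706941319 0.09111330209009792
[[0.7, -0.9], [-0.3, -1.0], [-1.6, 0.7], [1.0, 0.7], [-1.0, 1.1], [2.1, 1.1], [0.1, -0.5], [-1.0, 0.0]]
```

```bash
python3 - <<'E'
from h import *
Z=dict(np.load("poses.npz")); fk=Z["fk2"].copy(); fk[0]+=.0007; Z["fk2"]=fk; np.savez("poses.npz",**Z); B=Z["B"]; UP=.048
x,q=tcp_for(fk[0],fk[1],fk[2],.018,up=UP); servo_line(x,rot=q,max_speed=.08,contact_N=8)
gripper_close(60); print(current_t(),current_gripper_width(),np.round(current_ft_force(),1))
x,q=tcp_for(fk[0],fk[1],fk[2],.14,up=UP); servo_line(x,max_speed=.25)
p=cam("wrist"); save(p,"w17"); cv2.imwrite("pics/w17c.png",cv2.resize(p["image"][120:300,180:335],None,fx=3.2,fy=3.2))
x,q=tcp_for(.57,.02,fk[2],.14,up=UP); servo_line(x,max_speed=.3); print(current_t())
w=blk(B,-.085-.020,-.0015); x,q=tcp_for(w[0],w[1],B[2]+np.radians(1),.10,up=UP); move_to(x,q); print(current_t(),np.round(current_ft_force(),1))
E
```

```text
40.7167 0.017543392304418287 [ 0.1 -1.5 -0.1]
41.9583
42.875 [-0.5 -0.3 -4.7]
```

View pics/w17c.png

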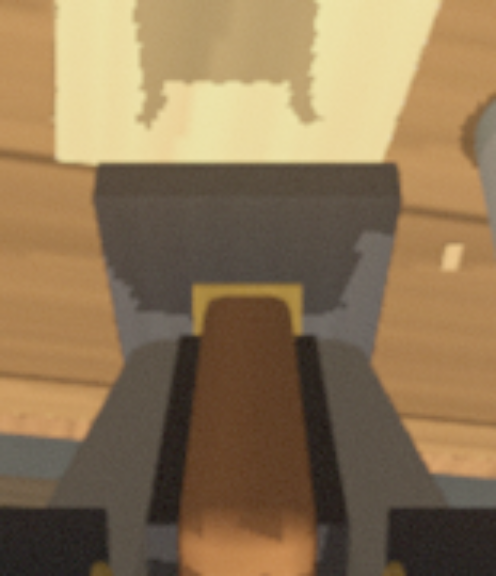

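```bash
cat >> h.py <<'E'
def bp2(o,fx,fy,dy,z,up=.048):
    w=blk(o,fx,fy); return tcp_for(w[0],w[1],o[2]+dy,z,up=up)
E
python3 - <<'E'
from h import *
Z=dict(np.load("poses.npz")); B=Z["B"]
a=np.radians(1.5); L=lambda fx:-.0015+(fx+.034)*np.tan(a)
x,q=bp2(B,-.105,L(-.105),a,.036); servo_line(x,rot=q,max_speed=.12)
f0=np.array(current_ft_force())
x,q=bp2(B,-.105,L(-.105),a,.026); print(servo_line(x,max_speed=.02,contact_N=3)); zc=current_eef_pos()[2]-x[2]+.026; print(current_t(),zc,bf(B,f0))
zz=zc-.0002; c,s=np.cos(B[2]),np.sin(B[2])
for fx in (-.075,-.055,-.045,-.040,-.037,-.035,-.0335,-.032):
    x,q=bp2(B,fx,L(fx),a,zz); h=servo_line(x,rot=q,max_speed=.04,contact_N=25); f=bf(B,f0); d=current_eef_pos()-x
    print(fx,h,f,np.round([1e3*(c*d[0]+s*d[1]),1e3*(-s*d[0]+c*d[1]),1e3*d[2]],2))
    if f[0]<-12: break
print(current_t(),np.round(current_moment(),2))
p=cam("scene"); save(p,"scene12"); q=cam("side"); save(q,"side12")
a=p["image"][215:270,160:220];b=q["image"][225:285,300:370]
cv2.imwrite(f'pics/ss12.png',np.hstack([cv2.resize(k,(400,360),interpolation=cv2.INTER_CUBIC) for k in(a,b)]))
E
```

```text
True
43.9667 0.029835280794496728 [2.  0.7 4.2]
-0.075 False [1.7 1.2 3.4] [ 0.4  -0.11  0.32]
-0.055 False [2.4 2.1 4.1] [ 0.42 -0.14  0.36]
-0.045 False [2.6 2.1 4.9] [ 0.35 -0.13  0.31]
-0.04 False [1.6 1.4 5.7] [ 0.28 -0.11  0.33]
-0.037 False [-0.4  2.3  8.6] [ 0.18 -0.04  0.36]
-0.035 False [-2.2  1.2 10.4] [ 0.05 -0.04  0.32]
-0.0335 False [-4.8  1.2 12.4] [-0.04  0.02  0.34]
-0.032 False [-6.   0.2 12.6] [-0.09  0.05  0.33]
47.2333 [0.31 0.24 0.08]
```

View pics/ss12.png

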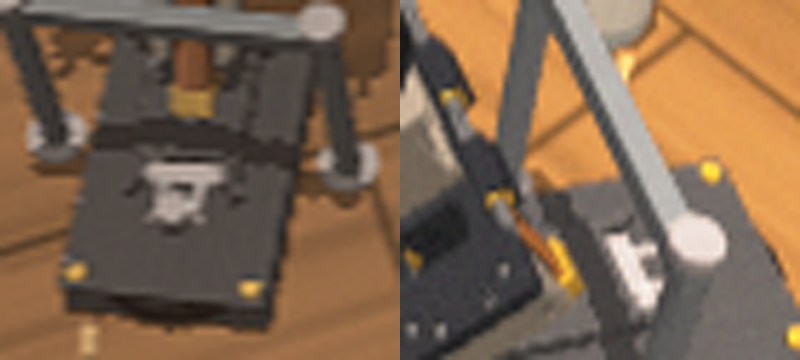

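```bash
python3 - <<'E'
from h import *
Z=dict(np.load("poses.npz")); B=Z["B"]
f0=np.array([0,0,-4.7]); zz=.0296; c,s=np.cos(B[2]),np.sin(B[2])
for fx,fy,a in ((-.030,-.001,.8),(-.0285,-.0005,.3),(-.027,0,0),(-.0255,0,0),(-.024,0,0),(-.022,0,0),(-.0205,0,0),(-.019,0,0),(-.018,0,0),(-.017,0,0),(-.016,0,0)):
    x,q=bp2(B,fx,fy,np.radians(a),zz); h=servo_line(x,rot=q,max_speed=.025,contact_N=30); f=bf(B,f0); d=current_eef_pos()-x
    print(fx,h,f,np.round([1e3*(c*d[0]+s*d[1]),1e3*(-s*d[0]+c*d[1]),1e3*d[2]],2))
    if f[0]<-23: break
print(current_t(),np.round(current_moment(),2))
p=cam("scene"); save(p,"scene13"); q=cam("side"); save(q,"side13")
a=p["image"][215:270,160:220];b=q["image"][225:285,300:370]
cv2.imwrite(f'pics/ss13.png',np.hstack([cv2.resize(k,(400,360),interpolation=cv2.INTER_CUBIC) for k in(a,b)]))
E
```

```text
-0.03 False [-7.1 -0.3 15.1] [-0.05 -0.21  0.38]
-0.0285 False [-10.5  -2.7  16.6] [-0.22 -0.36  0.37]
-0.027 False [-11.9  -2.7  16.7] [-0.26 -0.48  0.37]
-0.0255 False [-9.2 -1.9 15.8] [-0.23 -0.33  0.33]
-0.024 False [-9.5 -1.8 15.4] [-0.22 -0.22  0.35]
-0.022 False [-7.3 -1.1 15.1] [-0.11 -0.12  0.39]
-0.0205 False [-6.7 -0.4 14.3] [-0.1  -0.07  0.36]
-0.019 False [-6.4  1.2 14.4] [-0.08 -0.02  0.38]
-0.018 False [-9.2  0.2 15.2] [-0.23  0.03  0.35]
-0.017 False [-21.4  -1.6  25.5] [-0.87  0.09  0.34]
-0.016 False [-35.9  -2.9  38.1] [-1.6   0.17  0.38]
50.0833 [ 0.1   1.63 -0.6 ]
```

View pics/ss13.png

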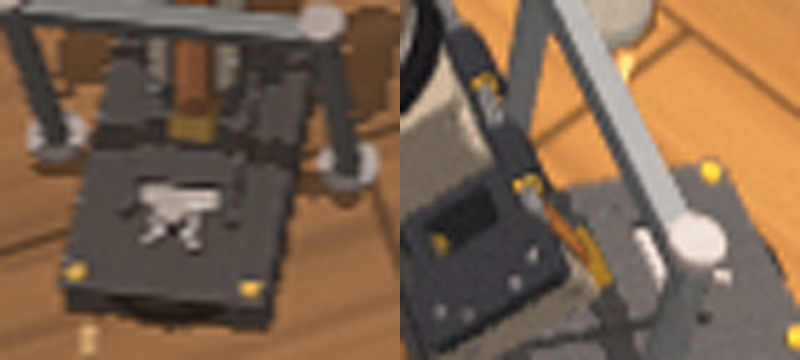

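```bash
python3 - <<'E'
from h import *
Z=dict(np.load("poses.npz")); B=Z["B"]; fk=Z["fk"]; UP=.048
x,q=bp2(B,-.020,0,0,.0302); servo_line(x,max_speed=.06)
x,q=bp2(B,-.110,0,0,.0315); servo_line(x,max_speed=.18)
x,q=bp2(B,-.118,0,0,.14); servo_line(x,max_speed=.25)
p=cam("scene"); save(p,"scene14"); q=cam("side"); save(q,"side14"); w=cam("wrist"); save(w,"w18"); print(current_t(),np.round(current_ft_force(),1))
a=p["image"][215:270,160:220];b=q["image"][225:285,300:370]; d=w["image"][120:300,180:335]
cv2.imwrite(f'pics/ss14.png',np.hstack([cv2.resize(k,(260,300),interpolation=cv2.INTER_CUBIC) for k in(a,b,d)]))
E
```

```text
51.8167 [-0.1  0.6 -5.9]
```

View pics/ss14.png

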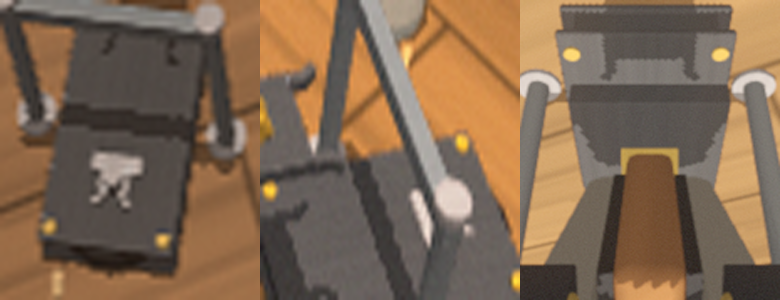

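```bash
python3 - <<'E'
from h import *
Z=dict(np.load("poses.npz")); fk=Z["fk"].copy(); fk[0]-=.004; UP=.048
T=lambda x,y,z:tcp_for(x,y,fk[2],z,up=UP)
x,q=T(.60,.0,.15); move_to(x,q)
x,q=T(fk[0],fk[1],.08); servo_line(x,rot=q,max_speed=.25)
x,q=T(fk[0],fk[1],.024); servo_line(x,max_speed=.15)
x,q=T(fk[0],fk[1],.013); print(servo_line(x,max_speed=.02,contact_N=2.5),current_eef_pos()[2]-x[2]+.013,np.round(current_ft_force(),1),current_t())
gripper_close(10)
p=cam("wrist"); save(p,"w19"); p2=cam("side"); save(p2,"side15"); print(current_t())
cv2.imwrite("pics/m15.png",np.hstack([cv2.resize(p["image"][120:300,180:335],(340,380)),cv2.resize(p2["image"][150:250,220:340],(456,380))]))
E
```

```text
True 0.018027552177517975 [ 2.8 -0.   2.2] 54.2167
54.5333
```

View pics/m15.png

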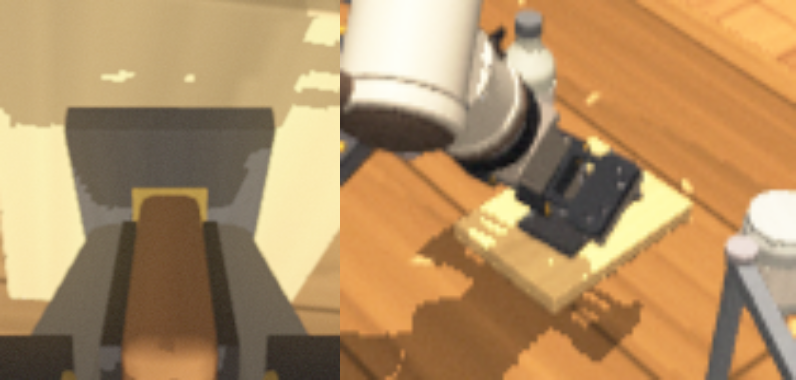

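Contact came at 18.0 mm, the board's top, and the sole looks flat. I'm letting go, backing out along the grip, and checking everything.

```bash
python3 - <<'E'
from h import *
release(); sleep(.1)
n=q2R(current_eef_rot())[:,2]; x=current_eef_pos()
servo_line(x-n*.12,max_speed=.15); 
p=cam("wrist"); save(p,"w20"); s=cam("scene"); save(s,"scene16"); d=cam("side"); save(d,"side16"); print(current_t(),current_gripper_width())
cv2.imwrite("pics/w20u.png",cv2.resize(p["image"],(768,576)))
cv2.imwrite("pics/s16.png",np.hstack([cv2.resize(s["image"][140:280,120:350],(400,300)),cv2.resize(d["image"][110:370,170:400],(400,300))]))
E
```

```text
56.8917 0.09174487081987835
```

View pics/w20u.png

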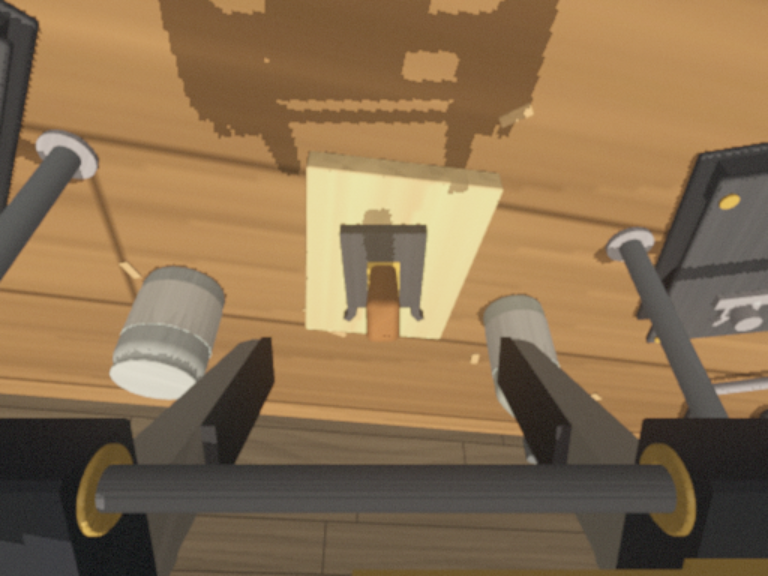

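View pics/s16.png

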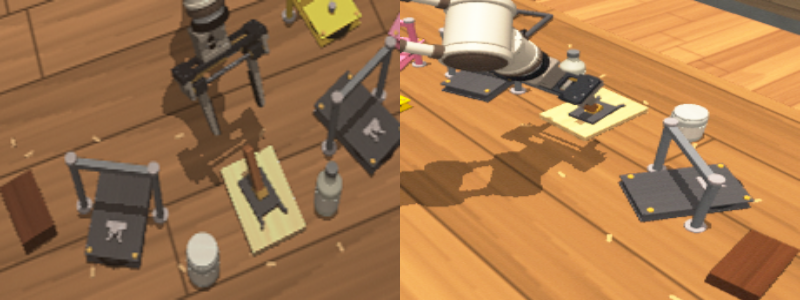

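```bash
python3 - <<'E'
from h import *
move_to([.49,.0,.33],R2q(tool(0,0.0)))
p=cam("wrist"); save(p,"w21"); print(current_t())
cv2.imwrite("pics/w21u.png",cv2.resize(p["image"],(768,576)))
a=p["image"][90:240,0:140]; b=p["image"][90:240,350:490]
cv2.imwrite("pics/w21c.png",np.hstack([cv2.resize(k,(400,428),interpolation=cv2.INTER_CUBIC) for k in(a,b)]))
E
```

```text
57.8167
```

View pics/w21c.png

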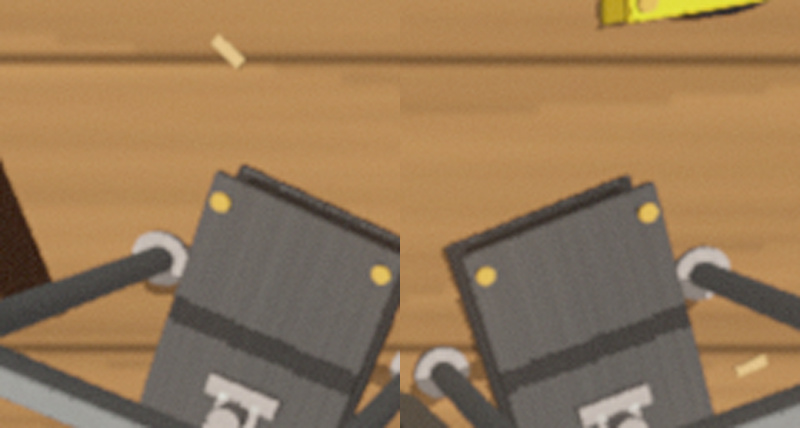

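```bash
python3 -c "
from rig import *
job_done(); print(current_t())"
```

```text
the job is handed in; nothing more can be done
the job is handed in; nothing more can be done
```

Both clips are seated in their axle grooves, and the fork is standing released on its board. I handed the job in at about 58 s of the 69 s allowed.

- **First clip (block on the robot's left):** it went in on the first push. The force peaked at about 17.5 N at the snap, then met a hard stop with the fork face 18 mm from the axle, which matches fully home.
- **Second clip (block on the robot's right):** the first push jammed at about 24 N because the clip had turned against the axle. The jam also tipped the fork roughly 12° in the fingers. I set the fork down level on the board, re-gripped it lower and pushed again. That push snapped at about 12 N and met a hard stop at the same depth as the first, so the job needed one extra set-down.
- **Last checks:** overhead pictures show both axle heads tight against the clips' back bars. The fork's sole met the board at 18.0 mm and it stands flat, about 4 mm back from where it started. The tin, bottle and offcut look unmoved in the pictures, though I did not measure their positions. No force I read came near the limits.

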